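# Make up a row of die segments in the die rail and clamp it

## Task

Make up the bottom tool for the next bending job: swing the die rail's clamp lever fully open, then take every die segment standing on the bench, set it foot-down in the loading gap and slide it along under the lips, so that all of them stand in one tight row, without gaps, against the end stop. Then swing the lever back fully home to clamp the row, and leave the other things on the bench where they are.

Things in the scene. Friction and masses are not known exactly. Their poses are not given: they have to be found in the camera images.
- rail: steel die rail, fixed, lying along its own y: 410 mm long (y=-230 to +180 mm), 100 mm wide (x), origin centre of underside, z up. A flat floor 10 mm above the bench runs along it. In order along y: end stop (-230 to -215, 40 mm high), channel under two lips (-215 to +45), open loading gap (+45 to +105), cam block with lever (+108 to +178, 80 mm wide, 45 mm high)
- end_stop (a point): on the channel floor at the face of the end stop, middle of the channel (rail frame 0, -215, 10 mm). The first die butts against this face; the row grows towards the rail's +y
- channel_mouth (a point): where the covered channel begins, on its floor (rail frame 0, +45, 10 mm). The lips' undersides are 25 mm and tops 33 mm above the bench, with a slot 30 mm wide (x) between them for the web. Beneath them the channel is 60 mm wide with the clamp open. The rail is 100 mm wide over the lips
- loading_gap (a point): on the floor, centre of the loading gap (rail frame 0, +75, 10 mm): 60 mm long in y, no lips or walls. Two small flared guides, up to 20 mm above the bench, stand at its mouth end: inner faces from x=+-31 mm at y=+45 to x=+-38 mm at y=+63 mm
- clamp_bar (a point): middle of the clamp bar's inner face under the near (-x) lip. The lever moves the bar: as it closes, the bar comes 6 mm inwards and presses all feet against the far wall; with the clamp closed the channel is narrower than a foot, so nothing can be slid in
- lever_pivot (a point): vertical axis of the clamp lever, on top of the cam block (rail frame 0, +140, 45 mm)
- lever_knob (a point): point on the axis of the lever's upright black knob (22 mm diameter, from 61 to 97 mm above the bench), 80 mm above the bench, 80 mm out from the pivot. The knob is fixed to the flat lever arm below it
- clamp_lever (a joint): swing of the clamp lever about its vertical axis, rad: 0 = closed, clamped (arm points to the rail's +y turned 30 deg towards -x, the robot side), growing clockwise from above to 0.96 = fully open (stop). Stays where it is left; friction about 4 N at the knob
- die1: press-brake V-die segment, dark steel, about 0.6 kg; up to six alike, some may be absent. Inverted T, same both ways round: foot 54 mm (its x) by 40 mm (its y) by 12 mm high; web on it 22 mm thick in x, 40 mm long in y, top 65 mm above the underside, V groove along y. Origin: centre of the underside, z up. Starts standing on its foot on the bench
- die2: press-brake V-die segment, dark steel, about 0.6 kg; up to six alike, some may be absent. Inverted T, same both ways round: foot 54 mm (its x) by 40 mm (its y) by 12 mm high; web on it 22 mm thick in x, 40 mm long in y, top 65 mm above the underside, V groove along y. Origin: centre of the underside, z up. Starts standing on its foot on the bench
- die3: press-brake V-die segment, dark steel, about 0.6 kg; up to six alike, some may be absent. Inverted T, same both ways round: foot 54 mm (its x) by 40 mm (its y) by 12 mm high; web on it 22 mm thick in x, 40 mm long in y, top 65 mm above the underside, V groove along y. Origin: centre of the underside, z up. Starts standing on its foot on the bench
- die4: press-brake V-die segment, dark steel, about 0.6 kg; up to six alike, some may be absent. Inverted T, same both ways round: foot 54 mm (its x) by 40 mm (its y) by 12 mm high; web on it 22 mm thick in x, 40 mm long in y, top 65 mm above the underside, V groove along y. Origin: centre of the underside, z up. Starts standing on its foot on the bench
- die5: press-brake V-die segment, dark steel, about 0.6 kg; up to six alike, some may be absent. Inverted T, same both ways round: foot 54 mm (its x) by 40 mm (its y) by 12 mm high; web on it 22 mm thick in x, 40 mm long in y, top 65 mm above the underside, V groove along y. Origin: centre of the underside, z up. Starts standing on its foot on the bench
- die6: press-brake V-die segment, dark steel, about 0.6 kg; up to six alike, some may be absent. Inverted T, same both ways round: foot 54 mm (its x) by 40 mm (its y) by 12 mm high; web on it 22 mm thick in x, 40 mm long in y, top 65 mm above the underside, V groove along y. Origin: centre of the underside, z up. Starts standing on its foot on the bench
- tape: bystander: black tape measure 56 x 56 x 36 mm, origin under its centre
- sample: bystander: flat steel sample part 62 x 50 x 12 mm with a brown paper pad on top, 22 mm high over all, origin under its centre
- bracket: bystander: bent sheet-steel angle 50 x 110 x 50 mm
- wrench: bystander: spanner lying flat
- spray: bystander: can, 52 mm diameter, 170 mm high
- mug: bystander: white mug, 80 mm diameter, 90 mm high
- scriber_case: bystander: flat grey case 30 x 150 x 18 mm

How it is judged:
By the outcome, as a careful person would: the job done as asked, in the order asked, and still so for the second after the job is handed in, with the robot touching nothing.
Of die1, die2, die3, die4, die5, die6 only 4 to 6 are there at a start; the rules pass over those that are not, and their reading is None.
At some moment in a run one of die1, die2, die3, die4, die5, die6 may be knocked a few centimetres aside while the robot is not near it.
Once in a run the grip may slacken for a moment while it holds something.
It also fails if it takes over 210 s, if anything falls off the work surface, if the arm or the gripper's body presses on something with over 40 N, if the wrist force passes 120 N, or if a joint passes its speed limit or range.

## Robot

A 6-joint arm with a two-finger parallel gripper is mounted at the origin on the work surface. World frame = base frame: x ahead of the robot, y to its left, z up, the work surface at z = 0. Lengths are in mm, angles in rad, forces in N, time in s.
With the tool pointing down it reaches from about 300 to 775 mm from the base axis. Payload 14.6 kg.
Tool frame: the origin (TCP) lies midway between the tips of the shut fingers; the grasp point (between the pads) lies 19 mm behind it (hold_point_z is the distance from the TCP to the grasp point, in mm); z points along the fingers, y is the line along which they close (so a half turn about z gives the same grasp; the last joint's range is limited). The gripper opens to 94 mm and grips with 3 to 60 N. Pads are 16 mm wide; open, the fingers measure 119 mm over their backs; the gripper's body (75 mm by 177 mm) begins 78 mm behind the grasp point.
Start: joints at [-1.36, 0.3, 1.521, -0, 1.321, -0.067], TCP at [150.826, -528.905, 205.446] pointing down, gripper open.
Joint ranges: [-3.03, 3.03], [-0.79, 2.21], [0.23, 2.52], [-1.04, 4.18], [0, 3.07], [-2.55, 2.55]. Speed limits (rad/s): [2.22, 2.22, 2.57, 3.14, 3.14, 3.14].

## Interface

Orientations are given as a unit quaternion [w, x, y, z].
In Python, from cell import sense, get_image, get_calibration, job_done, hold_point_z gives the robot as it stands. The module is installed in compiled form; this text tells all that it offers.
- The arm moves only by the tool carry_out, never from a script. Its argument "steps" is a list of rows, each a list of 6 numbers: the shift along the tool's x, y, z in units of 0.5 m (1.0 is 0.5 m), then the turn, a rotation vector about the tool's x, y, z in units of 4 degrees (1.0 is 4 degrees). A call has 1 to 5 rows; each row shifts and turns the commanded pose from where the row before left it, along the tool's axes as they then stand; what a row does not reach is not made up. A row lasts 1/12 s, in which the tool goes at most 41.7 mm and 7.16 degrees, less where a joint would pass 70% of its speed; a pose out of reach is approached as far as the arm can. A call with a number of a shift or a turn outside -1 to 1 is refused whole. A call with a gripper value outside its range is refused whole. "fingers" is the opening, from 0 (shut) to 1 (fully open), set as the call begins (left out, the last holds). The fingers move at their own pace and stop on an object; the grip force is fixed at half the most. Time passes only in rows, so rows that do not move let the fingers close. It gives the time, the measured TCP pose, the force, the opening and the grip force at its end, in the units of the state.
- sense(): the state, without advancing time (a new reading comes with each control period).
- get_image(name): name is "side" or "top" or "wrist"; returns the picture (420x560x3 uint8, red, green, blue); there is no depth.
- get_calibration(name): a dict with "fx", "fy", "cx", "cy" (pixels), "dist_coeffs" ([k1, k2, p1, p2, k3] as OpenCV has them; the pictures are not rectified), "xyz" and "attitude" of the camera in the world. Camera axes: x right, y up, looking along -z (the intrinsics and any distortion apply to the point x, -y, -z); pixel columns grow to the right and rows downward; lengths in mm; the calibration is good to about 2 mm. A picture is of the moment at which its call begins: read the wrist's pose just before it. get_calibration takes no time and is no camera call; for the wrist camera it gives the pose at the moment of the call.
- job_done(): hands the job in; it is judged then, once.
The state is a dict: "clock": time; "joint_pos": joint angles; "qd": joint speeds; "effort": joint torques, N m; "ee_pos": TCP position; "ee_rot": TCP orientation; "force": force on the tool from outside, world axes, zero at the start; "moment": the same for the moment, N m; "opening": finger opening in mm; "grasp_force": force on a finger pad.
Only numpy, scipy, OpenCV 4.12 (cv2) and the standard library are available. Lean on these libraries where they do the work, as an engineer would, in place of code of your own. Each camera call takes 0.05 s, during which the arm holds its last target. There are 200 camera calls.

## Working session

There is one attempt and no reset: what is moved stays moved. The work goes in short steps, Python scripts to look and compute and a tool call to move; the robot and the scene stay as the last step left them, time stands still between calls to the robot, and variables do not carry over. Pictures are saved under pics/ and viewed, at most 14 in all, crops included, and the job is handed in when it is done.

Besides the shell and the picture viewer there is one more tool, called as a command line: name --pt "numbers of a row" for each row, then --argument value for the rest. carry_out: Moves the arm, as the interface text tells. Shifts and turns lie within -1 to 1; 1 stands for 0.5 m of shift or 4 degrees of turn. Its arguments: {"type":"object","properties":{"steps":{"type":"array","items":{"type":"array","items":{"type":"number","minimum":-1,"maximum":1}}},"fingers":{"type":"number"}},"required":["steps"]}

```bash
mkdir -p pics; python3 - <<'E'
from cell import *
import cv2
for n in ("top","side"):
    im=get_image(n); c=get_calibration(n); print(n,c)
    cv2.imwrite(f"pics/{n}0.png",cv2.resize(im[:,:,::-1],(800,600),interpolation=cv2.INTER_CUBIC))
s=sense(); print(s); print(hold_point_z)
print(get_calibration("wrist"))
E
```

```text
top {'fx': 494.049572876952, 'fy': 494.049572876952, 'cx': 274.5177136679434, 'cy': 198.10959195561867, 'dist_coeffs': array([-0.15195181,  0.        ,  0.        ,  0.        ,  0.        ]), 'xyz': array([ 369.23993571,   -4.31616256, 1480.20029018]), 'attitude': array([-0.69718018, -0.05720084,  0.05928013,  0.71214726])}
side {'fx': 435.86809201745695, 'fy': 435.86809201745695, 'cx': 273.20494464018145, 'cy': 215.01519722978492, 'dist_coeffs': array([0.01487248, 0.        , 0.        , 0.        , 0.        ]), 'xyz': array([455.48618713, 734.95858207, 878.37620151]), 'attitude': array([-0.0959984 , -0.03472702,  0.37246157,  0.9224157 ])}
{'clock': 0.1, 'joint_pos': array([-1.35959941e+00,  3.00410733e-01,  1.52151741e+00, -4.26191639e-05,
        1.32071321e+00, -6.65894066e-02]), 'qd': array([ 0.00134322, -0.00168965, -0.00192275,  0.00062415, -0.00022069,
       -0.00040767]), 'effort': array([ 1.73706288e-03, -5.32647014e+01, -3.53284407e+01,  7.09739747e-02,
        2.35082069e-02, -4.96342091e-05]), 'ee_pos': array([ 150.76677353, -528.68302508,  204.9463826 ]), 'ee_rot': array([-5.21485994e-04,  9.90368973e-01,  1.38452234e-01, -5.84692299e-05]), 'force': array([-0.43112364,  0.16191884,  0.24126498]), 'moment': array([ 0.01575924,  0.03397253, -0.01413526]), 'grasp_force': 0.0, 'opening': 93.8715152941051}
18.8
{'fx': 365.9880850346694, 'fy': 365.9880850346694, 'cx': 278.51926019317665, 'cy': 211.60722174548127, 'dist_coeffs': array([-0.10157533,  0.        ,  0.        ,  0.        ,  0.        ]), 'xyz': array([ 223.68888615, -507.20284456,  385.83543239]), 'attitude': array([ 0.79112532, -0.10542019,  0.07995829, -0.59717166])}
```

View pics/top0.png

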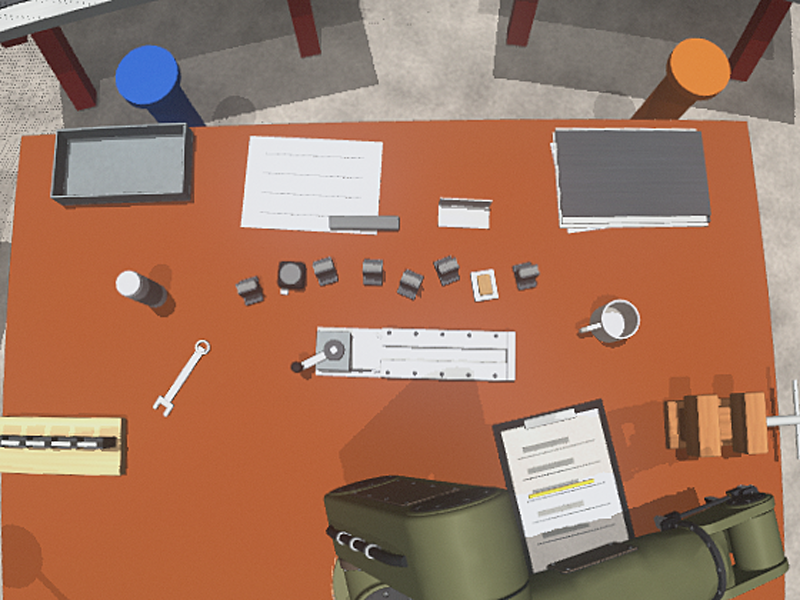

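View pics/side0.png

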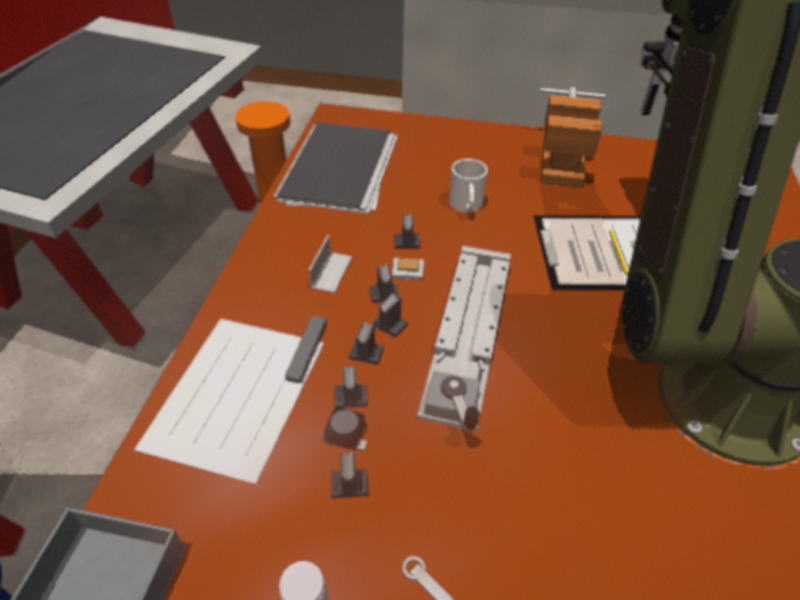

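The top view shows six dies at about (250,290), (325,270), (373,271), (410,283), (447,270) and (526,275) in 800x600 pixels. The tape is at (291,275) and the sample at (484,285). The rail runs from (317,355) to (515,355) with its knob at (296,367). The side view shows the same six dies.

```bash
cat > h.py <<'E'
from cell import *
import numpy as np, cv2, pickle
from scipy.spatial.transform import Rotation as R
F=np.diag([1.,-1,-1])
def cam(n):
    c=get_calibration(n); q=c["attitude"]
    return dict(K=np.array([[c["fx"],0,c["cx"]],[0,c["fy"],c["cy"]],[0,0,1]]),d=np.array(c["dist_coeffs"]),
      p=np.array(c["xyz"]),M=R.from_quat(np.r_[q[1:],q[0]]).as_matrix()@F)
def ray(c,uv):
    u=cv2.undistortPoints(np.array(uv,float).reshape(-1,1,2),c["K"],c["d"]).reshape(-1,2)
    return np.c_[u,np.ones(len(u))]@c["M"].T
def onz(c,uv,z):
    r=ray(c,uv); return c["p"]+r*((z-c["p"][2])/r[:,2])[:,None]
def proj(c,P):
    P=np.atleast_2d(np.array(P,float)); rv=cv2.Rodrigues(c["M"].T)[0]
    return cv2.projectPoints(P,rv,-c["M"].T@c["p"],c["K"],c["d"])[0].reshape(-1,2)
def tri(cs,uvs):
    A=np.zeros((3,3));b=np.zeros(3)
    for c,uv in zip(cs,uvs):
        r=ray(c,[uv])[0]; r/=np.linalg.norm(r); Q=np.eye(3)-np.outer(r,r); A+=Q;b+=Q@c["p"]
    return np.linalg.solve(A,b)
def shot(name,tag):   # wrist/top/side picture + camera, kept on disk
    c=cam(name); im=get_image(name); pickle.dump((c,im),open(f"pics/{tag}.pkl","wb"))
    return c,im
def load(tag): return pickle.load(open(f"pics/{tag}.pkl","rb"))
def yaw():
    q=sense()["ee_rot"]; m=R.from_quat(np.r_[q[1:],q[0]]).as_matrix(); return np.degrees(np.arctan2(m[1,0],m[0,0]))
E
python3 - <<'E'
from h import *
ct,cs=cam("top"),cam("side"); np.set_printoptions(precision=1,suppress=True)
s=.7
T=np.array([[250,290],[325,270],[373,271],[410,283],[447,270],[526,275]])*s
print(onz(ct,T,30)[:,:2], "rail ends z=33", onz(ct,np.array([[515,331],[515,381],[317,327],[317,376],[383,330],[383,378],[296,367],[333,350]])*s,33)[:,:2])
print("tape,sample,mug,spray",onz(ct,np.array([[291,275],[484,285],[615,320],[130,285],[440,213]])*s,30)[:,:2])
w=cam("wrist"); e=sense()["ee_pos"]; print(w["p"]-e, w["M"], yaw())
E
```

```text
[[ 602.   286.5]
 [ 641.1  128.7]
 [ 636.8   28.3]
 [ 609.8  -48.3]
 [ 635.7 -126.4]
 [ 621.6 -292.4]] rail ends z=33 [[ 504.1 -262.8]
 [ 401.4 -258.3]
 [ 521.4  145.7]
 [ 420.8  146.4]
 [ 512.5    9.8]
 [ 414.2   11.7]
 [ 439.9  189.5]
 [ 473.3  113.1]]
tape,sample,mug,spray [[ 632.   200.2]
 [ 602.3 -202.8]
 [ 522.  -477.2]
 [ 618.   546.6]
 [ 759.  -115.9]]
[ 72.9  21.5 180.9] [[ 0.3 -0.9 -0.3]
 [-1.  -0.3 -0.1]
 [-0.   0.3 -1. ]] 15.916588482358918
```

carry_out --pt "0 0 -0.014 0 0 -1" --pt "0 0 -0.014 0 0 -1" --pt "0 0 -0.014 0 0 -1" --pt "0 0 -0.014 0 0 -1" --pt "0 0 -0.014 0 0 -1"

```text
clock: 0.52
ee_pos: [150.8, -528.7, 240.4]
ee_rot: [-0.0, 0.951, 0.31, 0.0]
force: [0.2, 0.9, -0.4]
opening: 94.2
grasp_force: 0.0
```

carry_out --pt "0 0 -0.014 0 0 -1" --pt "0 0 -0.014 0 0 -1" --pt "0 0 -0.014 0 0 -1" --pt "0 0 -0.014 0 0 -1" --pt "0 0 -0.014 0 0 -1"

```text
clock: 0.93
ee_pos: [150.8, -528.8, 275.5]
ee_rot: [-0.0, 0.882, 0.47, 0.0]
force: [-0.1, 0.8, -0.2]
opening: 93.8
grasp_force: 0.0
```

carry_out --pt "0 0 -0.014 0 0 -1" --pt "0 0 -0.014 0 0 -1" --pt "0 0 -0.014 0 0 -1" --pt "0 0 -0.014 0 0 -1" --pt "0 0 -0.014 0 0 -1"

```text
clock: 1.35
ee_pos: [150.8, -528.8, 310.4]
ee_rot: [-0.0, 0.787, 0.616, 0.0]
force: [0.8, 0.2, 0.4]
opening: 94.2
grasp_force: 0.0
```

carry_out --pt "0 0 -0.014 0 0 -1" --pt "0 0 -0.014 0 0 -1" --pt "0 0 -0.014 0 0 -0.8" --pt "0.05 0.06 0 0 0 0" --pt "0.05 0.06 0 0 0 0"

```text
clock: 1.77
ee_pos: [213.0, -481.9, 331.0]
ee_rot: [-0.0, 0.726, 0.688, 0.0]
force: [1.2, -0.6, -0.3]
opening: 93.7
grasp_force: 0.0
```

carry_out --pt "0.05 0.06 0 0 0 0" --pt "0.05 0.06 0 0 0 0" --pt "0.05 0.06 0 0 0 0" --pt "0.05 0.06 0 0 0 0" --pt "0.05 0.06 0 0 0 0"

```text
clock: 2.18
ee_pos: [370.5, -363.2, 331.3]
ee_rot: [-0.0, 0.725, 0.689, 0.0]
force: [0.8, -1.1, -0.7]
opening: 93.8
grasp_force: 0.0
```

carry_out --pt "0.05 0.06 0 0 0 0" --pt "0.05 0.06 0 0 0 0" --pt "0.05 0.06 0 0 0 0" --pt "0.05 0.06 0 0 0 0" --pt "0 0 0 0 0 0"

```text
clock: 2.6
ee_pos: [497.9, -266.8, 330.4]
ee_rot: [-0.001, 0.723, 0.691, 0.0]
force: [-1.0, -0.8, -1.0]
opening: 93.9
grasp_force: 0.0
```

```bash
python3 - <<'E'
from h import *
s=sense(); print(s["ee_pos"],yaw(),s["clock"],s["joint_pos"])
c,im=shot("wrist","w1"); cv2.imwrite("pics/w1.png",cv2.resize(im[:,:,::-1],(800,600),interpolation=cv2.INTER_CUBIC))
E
```

```text
[ 497.86683882 -266.84301938  330.39029946] 87.38745558038124 2.6 [-5.57341478e-01  2.75988423e-01  1.26673264e+00  1.02581926e-03
  1.60035652e+00 -5.11715061e-01]
```

View pics/w1.png

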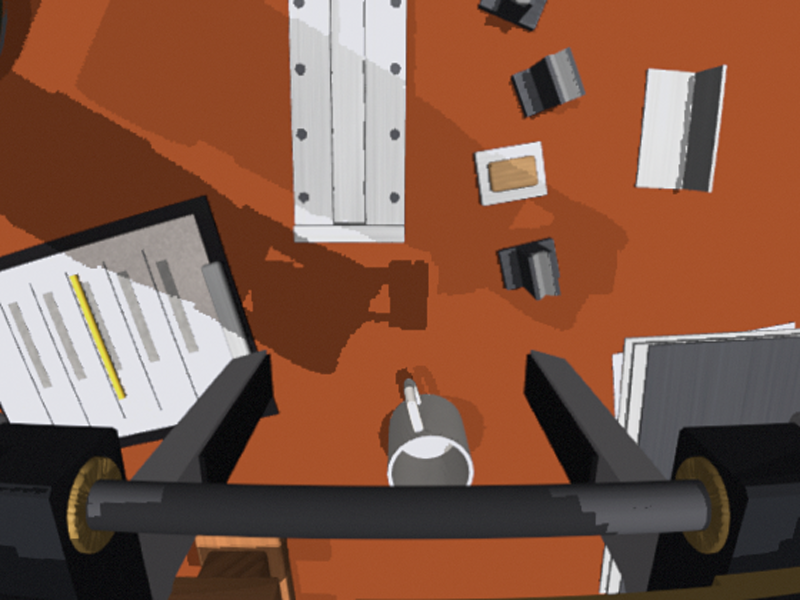

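The wrist view shows the end stop's corners at (294,241) and (404,241), die6 at (530,268), die5 at (547,82) and the sample at (512,173). I'll shift along +y for two more views.

carry_out --pt "0.07 0 0 0 0 0" --pt "0.07 0 0 0 0 0" --pt "0.07 0 0 0 0 0" --pt "0.07 0 0 0 0 0" --pt "0.07 0 0 0 0 0"

```text
clock: 3.07
ee_pos: [502.3, -95.4, 331.4]
ee_rot: [-0.0, 0.725, 0.689, -0.0]
force: [0.9, 0.2, -0.4]
opening: 94.1
grasp_force: 0.0
```

carry_out --pt "0.04 0 0 0 0 0" --pt "0 0 0 0 0 0" --pt "0 0 0 0 0 0"

```text
clock: 3.32
ee_pos: [503.7, -76.3, 331.5]
ee_rot: [0.0, 0.724, 0.689, -0.0]
force: [-1.1, 0.0, -0.3]
opening: 93.8
grasp_force: 0.0
```

```bash
python3 - <<'E'
from h import *
s=sense(); print(s["ee_pos"],yaw(),s["clock"])
c,im=shot("wrist","w2"); cv2.imwrite("pics/w2.png",cv2.resize(im[:330,:,::-1],(800,471),interpolation=cv2.INTER_CUBIC))
E
```

```text
[503.74391915 -76.27205242 331.50380512] 87.16830187292548 3.3167
```

View pics/w2.png

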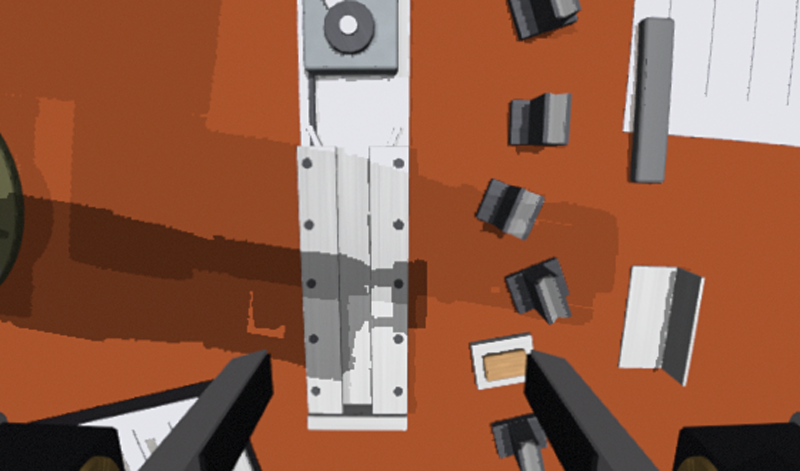

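carry_out --pt "0.07 0 0 0 0 0" --pt "0.07 0 0 0 0 0" --pt "0.07 0 0 0 0 0" --pt "0.07 0 0 0 0 0" --pt "0 0 0 0 0 0"

```text
clock: 3.78
ee_pos: [511.2, 66.5, 331.2]
ee_rot: [-0.0, 0.724, 0.69, 0.0]
force: [-0.8, 1.2, -0.9]
opening: 93.5
grasp_force: 0.0
```

carry_out --pt "0 0 0 0 0 0" --pt "0 0 0 0 0 0"

```text
clock: 3.95
ee_pos: [511.2, 62.2, 331.3]
ee_rot: [-0.0, 0.725, 0.689, -0.0]
force: [0.6, 0.4, -0.7]
opening: 94.2
grasp_force: 0.0
```

```bash
python3 - <<'E'
from h import *
s=sense(); print(s["ee_pos"],yaw(),s["clock"])
c,im=shot("wrist","w3"); cv2.imwrite("pics/w3.png",cv2.resize(im[:330,:,::-1],(800,471),interpolation=cv2.INTER_CUBIC))
E
```

```text
[511.24967773  62.24505691 331.26744335] 87.0478285537023 3.95
```

View pics/w3.png

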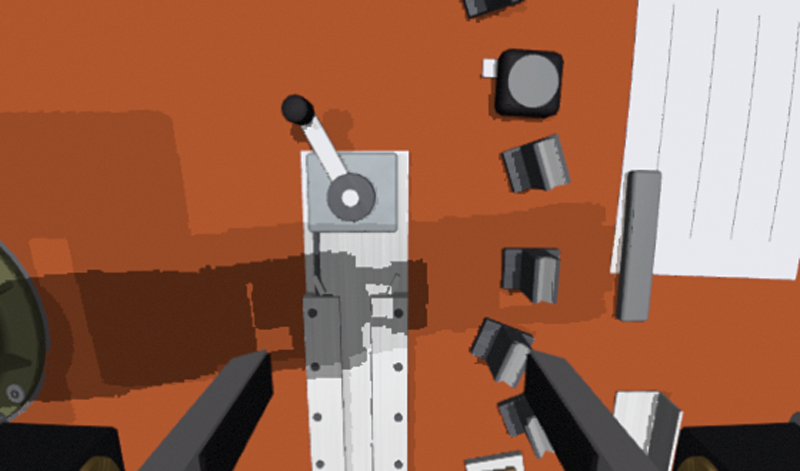

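w2 shows the lip mouth corners at (297,147) and (410,147), and the end stop corners at (308,430) and (408,430). w3 shows the cam block and the knob top at (296,109). I'll fit the rail from these points and the dies from their silhouettes against the orange bench.

```bash
cat >> h.py <<'E'
from scipy.optimize import least_squares, minimize
def box(x0,x1,y0,y1,z0,z1): return np.array([[x,y,z] for x in(x0,x1) for y in(y0,y1) for z in(z0,z1)],float)
PARTS=[box(-27,27,-20,20,0,12),box(-11,11,-20,20,12,65)]
S=4
def render(c,p,shape):
    a=np.radians(p[2]); r=np.array([[np.cos(a),-np.sin(a),0],[np.sin(a),np.cos(a),0],[0,0,1]])
    m=np.zeros((shape[0]*S,shape[1]*S),np.uint8)
    for P in PARTS:
        uv=proj(c,P@r.T+[p[0],p[1],p[3] if len(p)>3 else 0.])
        h=cv2.convexHull(((uv+.5)*S-.5).astype(np.float32))
        cv2.fillConvexPoly(m,np.round(h*16).astype(np.int32),1,shift=4)
    return cv2.resize(m.astype(np.float32),(shape[1],shape[0]),interpolation=cv2.INTER_AREA)
def mask(im):
    hsv=cv2.cvtColor(im,cv2.COLOR_RGB2HSV); return (hsv[:,:,1]<110).astype(np.float32)
def fitdie(views,g,free=False):
    """views: list of (cam,im); g: guess x,y"""
    data=[]
    for c,im in views:
        u,v=proj(c,[g[0],g[1],30])[0]; u0,v0=int(max(u-55,0)),int(max(v-55,0))
        K=c["K"].copy(); K[0,2]-=u0; K[1,2]-=v0
        m=mask(im)[v0:int(v+55),u0:int(u+55)]
        n,l,st,ce=cv2.connectedComponentsWithStats((m>0).astype(np.uint8))
        k=1+np.argmin(np.hypot(*(ce[1:]-[u-u0,v-v0]).T)+1e3*(st[1:,4]<80))
        data.append((dict(c,K=K),cv2.GaussianBlur((l==k).astype(np.float32),(0,0),.7)))
    f=lambda p:sum(np.sum((cv2.GaussianBlur(render(c,p,m.shape),(0,0),.7)-m)**2) for c,m in data)
    best=None
    for a in range(-75,91,15):
        r=minimize(f,[g[0],g[1],a],method="Nelder-Mead",options=dict(initial_simplex=[[g[0],g[1],a],[g[0]+8,g[1],a],[g[0],g[1]+8,a],[g[0],g[1],a+8]],maxiter=60))
        if best is None or r.fun<best.fun: best=r
    x=best.x
    if free:
        x=np.r_[x,0]; sx=[x]+[x+d for d in np.diag([3,3,4,4.])]
    else: sx=[x]+[x+d for d in np.diag([3,3,4.])]
    r=minimize(f,x,method="Nelder-Mead",options=dict(initial_simplex=sx,maxiter=150))
    return r.x,r.fun/sum(m.sum() for _,m in data)
def railpts(p,P):
    a=np.radians(p[2]); r=np.array([[np.cos(a),-np.sin(a),0],[np.sin(a),np.cos(a),0],[0,0,1]])
    return np.atleast_2d(P)@r.T+[p[0],p[1],p[3] if len(p)>3 else 0.]
E
python3 - <<'E'
from h import *
np.set_printoptions(precision=2,suppress=True)
V={t:load(t) for t in("w1","w2","w3")}
O=[("w2",(297,147),(-50,45,33)),("w2",(410,147),(50,45,33)),("w2",(305,74),(-40,108,45)),("w2",(398,71),(40,108,45)),("w2",(308,430),(-50,-230,40)),("w2",(408,430),(50,-230,40)),
("w3",(303,297),(-50,45,33)),("w3",(408,297),(50,45,33)),("w3",(308,232),(-40,108,45)),("w3",(397,231),(40,108,45)),("w3",(307,152),(-40,178,45)),("w3",(396,152),(40,178,45)),
("w1",(294,241),(-50,-230,40)),("w1",(404,241),(50,-230,40))]
def res(p): return np.concatenate([proj(V[t][0],railpts(p,P))[0]-np.array(uv)*.7 for t,uv,P in O])
for x0 in ([465,-35,-2.7],[465,-35,-2.7,0]):
    r=least_squares(res,x0,loss="soft_l1"); print("rail",r.x,np.abs(r.fun).max()); print(r.fun.reshape(-1,2).round(1).tolist())
print("knob z97",onz(V["w3"][0],[[296*.7,109*.7]],97),"pivot hub z~60",onz(V["w3"][0],[[350*.7,197*.7]],60))
print("knob from rail",railpts(r.x,[[-80*np.sin(np.pi/6),140+80*np.cos(np.pi/6),97]]))
for g,vs in [((637,129),["w3"]),((637,28),["w2","w3"]),((610,-48),["w2"]),((636,-126),["w1","w2"]),((622,-292),["w1"])]:
    for fr in (0,1): print(g,*fitdie([V[v] for v in vs],g,fr))
E
```

```text
rail [465.51 -29.2   -3.03] 2.904848684057143
[[-0.1, -0.5], [-0.5, -0.7], [-1.0, -2.9], [0.2, -1.2], [0.2, -0.6], [-0.7, -0.2], [-0.1, 0.2], [0.1, 0.3], [0.4, 0.6], [0.4, 1.2], [-1.0, 0.5], [1.2, 0.2], [0.4, 0.5], [0.3, 0.9]]
rail [465.33 -29.42  -3.03  -1.99] 2.4347465652788145
[[0.1, -0.3], [-0.7, -0.4], [-0.8, -2.4], [0.1, -0.7], [0.3, -1.2], [-0.8, -0.7], [0.1, -0.0], [-0.1, 0.1], [0.5, 0.5], [0.3, 1.2], [-0.8, 0.7], [1.1, 0.4], [0.5, 0.5], [0.1, 0.9]]
knob z97 [[439.33 182.32  97.  ]] pivot hub z~60 [[472.26 111.28  60.  ]]
knob from rail [[436.46 181.68  95.01]]
(637, 129) [643.98 131.36  15.83] 0.010495463361416116
(637, 129) [647.24 131.18  16.19 -12.61] 0.0027588389296651413
(637, 28) [640.19  30.19  -2.64] 0.012855463634336615
(637, 28) [640.19  30.19  -2.64  -0.01] 0.012834446967681708
(610, -48) [611.82 -48.39 -24.68] 0.006883956866557372
(610, -48) [613.35 -49.33 -24.61  -7.47] 0.003024157008835533
(636, -126) [ 639.99 -125.81   19.79] 0.01469392400869886
(636, -126) [ 639.99 -125.81   19.79   -0.  ] 0.01469392400869886
(622, -292) [ 625.11 -292.71   11.61] 0.017838909914359935
(622, -292) [ 628.79 -295.85   11.55  -14.71] 0.005804578463236491
```

carry_out --pt "0.058 -0.04 0 0 0 0" --pt "0.058 -0.04 0 0 0 0" --pt "0.058 -0.04 0 0 0 0" --pt "0.057 -0.039 0 0 0 0" --pt "0 0 0 0 0 0" --fingers 0.64

```text
clock: 4.42
ee_pos: [435.7, 185.1, 331.9]
ee_rot: [-0.0, 0.724, 0.69, 0.001]
force: [-0.2, 0.4, 0.5]
opening: 64.1
grasp_force: 0.0
```

carry_out --pt "0 0 0 0 0 0"

```text
clock: 4.5
ee_pos: [437.4, 182.8, 331.7]
ee_rot: [0.0, 0.724, 0.689, 0.0]
force: [0.5, -0.1, -0.2]
opening: 60.5
grasp_force: 0.0
```

```bash
cat >> h.py <<'E'
RAIL=[465.4,-29.3,-3.03]
def inrail(xy):
    a=np.radians(RAIL[2]); d=np.array(xy[:2])-RAIL[:2]
    return np.array([d@[np.cos(a),np.sin(a)],d@[-np.sin(a),np.cos(a)]])
E
python3 - <<'E'
from h import *
np.set_printoptions(precision=2,suppress=True)
s=sense(); print(s["ee_pos"],inrail(s["ee_pos"]),yaw(),s["clock"],s["opening"])
w4=shot("wrist","w4"); w3=load("w3")
for g,vs in [((602,286),[w4]),((644,131),[w3,w4]),((640,30),[w3,w4])]: print(g,*fitdie(vs,g))
im=w4[1]; c=w4[0]; u,v=proj(c,[438,182,97])[0].astype(int); print(u,v)
cr=im[max(v-50,0):v+50,u-60:u+60]; cv2.imwrite("pics/k.png",cv2.resize(cr[:,:,::-1],None,fx=5,fy=5,interpolation=cv2.INTER_CUBIC)); print(max(v-50,0),u-60)
E
```

```text
[437.41 182.76 331.74] [-39.16 210.29] 87.15504050440506 4.5 60.49569559067185
(602, 286) [605.92 290.19  16.49] 0.009000586816820047
(644, 131) [644.07 131.22  16.2 ] 0.01837550163269043
(640, 30) [640.36  29.45  -2.64] 0.02007064373498419
279 181
131 219
```

View pics/k.png

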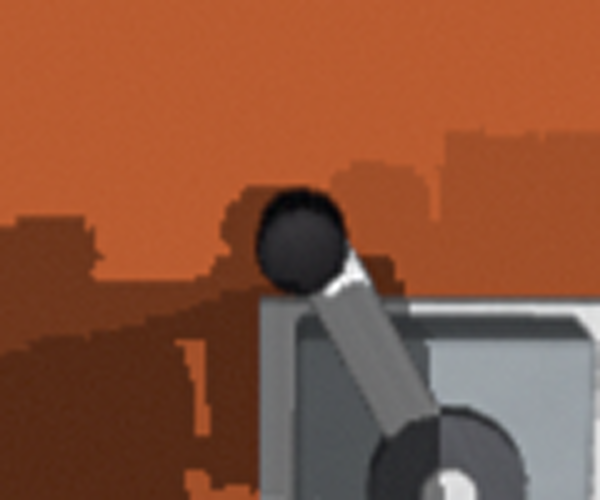

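The knob top sits at crop (301,243), which puts it at about (438,183). The TCP is right above it, so I'll go down and start the lever.

carry_out --pt "0 0 0.075 0 0 0" --pt "0 0 0.075 0 0 0" --pt "0 0 0.075 0 0 0" --pt "0 0 0.075 0 0 0" --pt "0 0 0.075 0 0 0"

```text
clock: 4.97
ee_pos: [438.1, 181.2, 142.3]
ee_rot: [0.0, 0.726, 0.688, 0.0]
force: [1.6, -0.1, 0.1]
opening: 59.9
grasp_force: 0.0
```

carry_out --pt "0 0 0.074 0 0 0" --pt "0 0 0.074 0 0 0" --pt "0 0 0 0 0 0" --pt "0 0 0 0 0 0"

```text
clock: 5.3
ee_pos: [437.7, 181.6, 69.6]
ee_rot: [-0.001, 0.725, 0.688, -0.001]
force: [-0.9, 0.1, 1.4]
opening: 60.0
grasp_force: 0.0
```

carry_out --pt "0 0 0 0 0 0" --pt "0 0 0 0 0 0" --pt "0 0 0 0 0 0" --fingers 0.34

```text
clock: 5.55
ee_pos: [438.6, 183.2, 71.9]
ee_rot: [0.001, 0.725, 0.689, 0.001]
force: [0.9, -0.4, 0.7]
opening: 43.7
grasp_force: 0.0
```

carry_out --pt "0.006 0.012 0 0 0 0" --pt "0.006 0.014 0 0 0 0" --pt "0.004 0.014 0 0 0 0" --pt "0.003 0.014 0 0 0 0" --pt "0.002 0.014 0 0 0 0"

```text
clock: 5.97
ee_pos: [472.2, 192.8, 70.3]
ee_rot: [-0.001, 0.725, 0.689, 0.0]
force: [-6.0, 4.2, 0.7]
opening: 32.0
grasp_force: 2.8
```

carry_out --pt "0 0.014 0 0 0 0" --pt "-0.001 0.014 0 0 0 0" --pt "-0.003 0.014 0 0 0 0" --pt "-0.004 0.012 0 0 0 0" --pt "-0.004 0.012 0 0 0 0"

```text
clock: 6.38
ee_pos: [505.0, 184.8, 70.2]
ee_rot: [-0.001, 0.725, 0.689, -0.0]
force: [-4.2, 4.2, -0.0]
opening: 32.1
grasp_force: 2.0
```

carry_out --pt "-0.004 0.01 0 0 0 0" --pt "-0.001 0.004 0 0 0 0" --pt "0 0 0 0 0 0"

```text
clock: 6.63
ee_pos: [512.1, 181.4, 70.1]
ee_rot: [0.0, 0.725, 0.689, 0.0]
force: [-0.4, -0.0, -0.1]
opening: 32.2
grasp_force: 0.0
```

```bash
python3 - <<'E'
from h import *
s=sense(); print(s["ee_pos"],inrail(s["ee_pos"]),yaw(),s["clock"],s["opening"],s["force"])
E
```

```text
[512.10286559 181.36382894  70.14926242] [ 35.50213117 212.83797866] 87.11240381008207 6.6333 32.214994576305855 [-0.43833463 -0.02226912 -0.08738332]
```

carry_out --pt "0 0.006 0 0 0 0" --pt "0 0.004 0 0 0 0" --pt "0 0 0 0 0 0"

```text
clock: 6.88
ee_pos: [515.5, 180.7, 69.8]
ee_rot: [-0.001, 0.725, 0.689, -0.002]
force: [-10.8, -2.3, 4.6]
opening: 31.7
grasp_force: 5.0
```

carry_out --pt "-0.001 0.004 0 0 0 0" --pt "0 0 0 0 0 0"

```text
clock: 7.05
ee_pos: [516.9, 180.6, 69.6]
ee_rot: [-0.001, 0.725, 0.689, -0.002]
force: [-6.0, 1.3, -1.8]
opening: 34.8
grasp_force: 3.0
```

carry_out --pt "-0.001 0.004 0 0 0 0" --pt "0 0 0 0 0 0"

```text
clock: 7.22
ee_pos: [519.0, 180.2, 69.5]
ee_rot: [-0.001, 0.725, 0.689, -0.001]
force: [-46.4, 7.5, 14.8]
opening: 37.9
grasp_force: 23.6
```

```bash
python3 - <<'E'
from h import *
s=sense(); print(s["ee_pos"],inrail(s["ee_pos"]),yaw(),s["clock"],s["opening"],s["force"])
E
```

```text
[518.98169009 180.23766759  69.45675659] [ 42.43086661 212.0769983 ] 87.12185480494529 7.2167 37.885312421401515 [-46.43096122   7.51512359  14.83059244]
```

The lever is against its open stop: 46 N, knob at rail x of about 34. I'll back off, rise, and go to die3.

carry_out --pt "0 -0.016 0 0 0 0" --pt "0 0 0 0 0 0" --pt "0 0 -0.05 0 0 0" --pt "0 0 -0.05 0 0 0" --pt "0 0 -0.04 0 0 0" --fingers 0.6

```text
clock: 7.63
ee_pos: [513.2, 180.3, 141.9]
ee_rot: [0.001, 0.725, 0.689, 0.001]
force: [-0.5, -0.3, -0.4]
opening: 56.3
grasp_force: 0.0
```

carry_out --pt "0 0 0 0 0 0" --pt "0 0 0 0 0 0"

```text
clock: 7.8
ee_pos: [513.3, 180.3, 141.0]
ee_rot: [0.001, 0.725, 0.689, 0.001]
force: [0.4, -0.3, -0.9]
opening: 56.2
grasp_force: 0.0
```

```bash
cat >> h.py <<'E'
def plan(x,y,a,z=None):
    """die-like target pose (a = yaw of die) -> tool shifts (units of 0.5 m, present axes) and tool-z turn (units of 4 deg)"""
    s=sense(); e=s["ee_pos"]; w=yaw(); t=np.radians(w); d=np.array([x,y])-e[:2]
    tx=d@[np.cos(t),np.sin(t)]; ty=d@[np.sin(t),-np.cos(t)]
    dy=(90+a-w+90)%180-90
    print(f"ee {e.round(1)} yaw {w:.2f} t {s['clock']:.1f} open {s['opening']:.1f} | tool x {tx/500:.4f} y {ty/500:.4f}"+(f" z {(e[2]-z)/500:.4f}" if z is not None else "")+f" turn {-dy/4:.2f}")
E
python3 - <<'E'
from h import *
shot("wrist","w5")
plan(640.2,29.8,-2.64,30)
im=load("w5")[1]; cv2.imwrite("pics/w5.png",cv2.resize(im[:,:,::-1],(560,420)))
E
```

```text
ee [512.7 180.2 139.8] yaw 87.12 t 7.8 open 56.6 | tool x -0.2876 y 0.2699 z 0.2196 turn -0.06
```

View pics/w5.png

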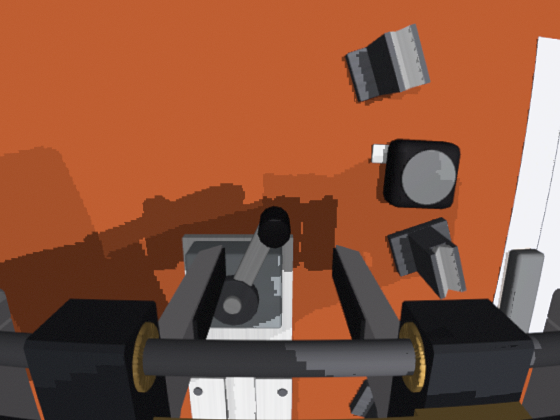

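The lever points to the +x side, fully open. Next is the grasp of die3.

carry_out --pt "-0.0575 0.054 0 0 0 0" --pt "-0.0575 0.054 0 0 0 0" --pt "-0.0575 0.054 0 0 0 0" --pt "-0.0575 0.054 0 0 0 0" --pt "-0.0575 0.054 0 0 0 0"

```text
clock: 8.27
ee_pos: [640.7, 28.2, 138.5]
ee_rot: [-0.001, 0.725, 0.689, -0.001]
force: [0.6, 1.0, 1.3]
opening: 56.2
grasp_force: 0.0
```

carry_out --pt "0 0 0.01 0 0 -0.06" --pt "0 0 0 0 0 0" --pt "0 0 0 0 0 0"

```text
clock: 8.52
ee_pos: [639.3, 30.2, 133.4]
ee_rot: [-0.001, 0.723, 0.691, -0.001]
force: [-0.7, -0.2, 0.2]
opening: 56.5
grasp_force: 0.0
```

```bash
python3 - <<'E'
from h import *
c,im=shot("wrist","w6"); plan(640.2,29.8,-2.64,30)
print(fitdie([(c,im)],(640,30)))
cv2.imwrite("pics/w6.png",im[:,:,::-1])
E
```

```text
ee [639.3  30.7 134.2] yaw 87.39 t 8.6 open 55.8 | tool x -0.0018 y 0.0018 z 0.2083 turn 0.01
(array([639.43883794,  30.00274848,  -2.91814867]), np.float64(0.01703668156972797))
```

View pics/w6.png

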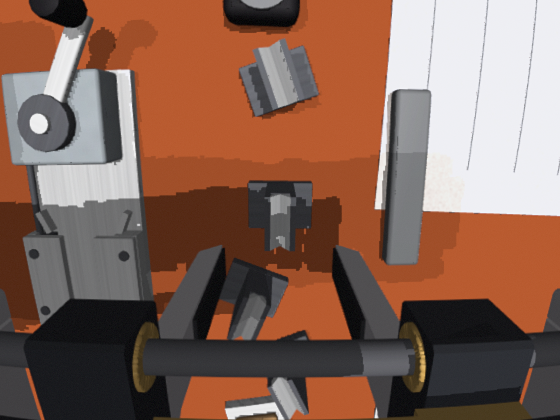

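Die3 is centred between the fingers at column 280. I'll descend, grip and lift.

carry_out --pt "0 0 0.06 0 0 0" --pt "0 0 0.06 0 0 0" --pt "0 0 0.06 0 0 0" --pt "0 0 0.028 0 0 0" --pt "0 0 0 0 0 0"

```text
clock: 8.98
ee_pos: [638.1, 30.9, 28.0]
ee_rot: [-0.002, 0.723, 0.691, -0.002]
force: [-0.1, 0.8, -0.3]
opening: 56.5
grasp_force: 0.0
```

carry_out --pt "0 0 0 0 0 0" --pt "0 0 0 0 0 0" --pt "0 0 0 0 0 0" --pt "0 0 0 0 0 0" --pt "0 0 0 0 0 0" --fingers 0

```text
clock: 9.4
ee_pos: [640.5, 30.0, 32.1]
ee_rot: [0.001, 0.723, 0.691, 0.001]
force: [0.4, 0.2, 0.2]
opening: 26.2
grasp_force: 0.0
```

carry_out --pt "0 0 -0.04 0 0 0" --pt "0 0 -0.06 0 0 0" --pt "0 0 -0.06 0 0 0" --pt "0 0 -0.06 0 0 0" --pt "0 0 0 0 0 0"

```text
clock: 9.82
ee_pos: [642.1, 29.9, 147.2]
ee_rot: [0.003, 0.723, 0.691, 0.003]
force: [0.7, 0.1, -3.8]
opening: 21.8
grasp_force: 30.0
```

```bash
python3 - <<'E'
from h import *
g=railpts(RAIL,[0,76,0])[0]; print(g,sense()["grasp_force"]); plan(g[0],g[1],-3.03,42)
E
```

```text
[469.4172711   46.59375161   0.        ] 29.99388948082924
ee [642.1  29.9 147.2] yaw 87.35 t 9.8 open 21.8 | tool x 0.0174 y -0.3465 z 0.2104 turn 0.10
```

carry_out --pt "0.0035 -0.0695 0 0 0 0.02" --pt "0.0035 -0.0695 0 0 0 0.02" --pt "0.0035 -0.0695 0 0 0 0.02" --pt "0.0035 -0.0695 0 0 0 0.02" --pt "0.0035 -0.0685 0 0 0 0.02"

```text
clock: 10.23
ee_pos: [464.8, 47.2, 139.2]
ee_rot: [-0.001, 0.726, 0.688, -0.001]
force: [0.5, -0.2, -4.9]
opening: 21.9
grasp_force: 30.0
```

carry_out --pt "0 0 0.06 0 0 0" --pt "0 0 0.06 0 0 0" --pt "0 0 0.02 0 0 0" --pt "0 0 0 0 0 0" --pt "0 0 0 0 0 0"

```text
clock: 10.65
ee_pos: [467.5, 47.1, 70.8]
ee_rot: [-0.0, 0.726, 0.688, -0.001]
force: [0.2, 0.0, -5.6]
opening: 21.8
grasp_force: 30.0
```

```bash
python3 - <<'E'
from h import *
s=sense(); print(inrail(s["ee_pos"]),s["force"],s["moment"]); plan(469.4,46.6,-3.03,40)
c,im=shot("wrist","w7"); cv2.imwrite("pics/w7.png",cv2.resize(im[130:390,110:450,::-1],None,fx=2.3,fy=2.3,interpolation=cv2.INTER_CUBIC))
E
```

```text
[-1.97765047 76.42130766] [ 0.22771342  0.03703501 -5.58089937] [-0.07905854 -0.13547731 -0.00663464]
ee [467.5  47.1  70.8] yaw 86.95 t 10.7 open 21.8 | tool x -0.0008 y 0.0039 z 0.0616 turn -0.00
```

View pics/w7.png

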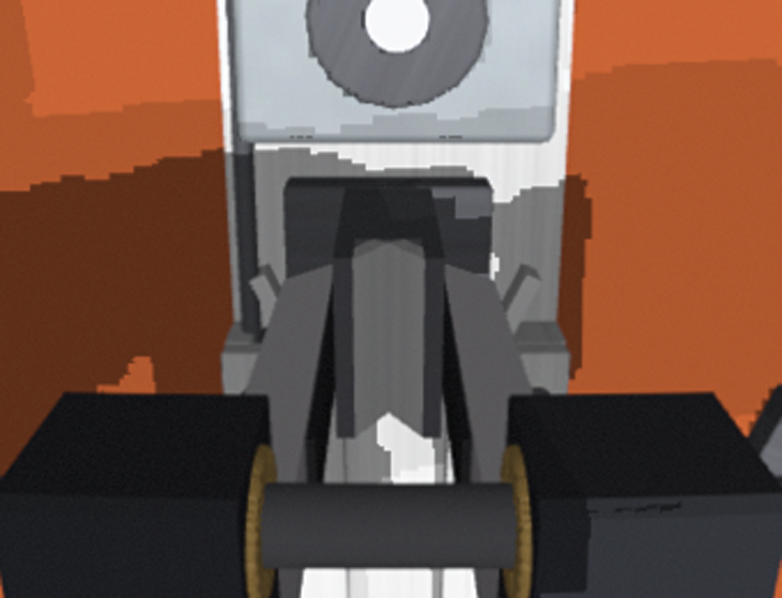

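Die3 is held squarely but sits about 2 mm towards −x, with the foot centre at column 388 against 396 for the cam block. I'll correct that and lower until contact.

carry_out --pt "0 0.004 0.03 0 0 0" --pt "0 0 0 0 0 0" --pt "0 0 0 0 0 0"

```text
clock: 10.95
ee_pos: [469.7, 47.0, 56.5]
ee_rot: [-0.0, 0.726, 0.688, -0.0]
force: [0.3, -0.5, -5.8]
opening: 21.7
grasp_force: 30.0
```

carry_out --pt "0 0 0.008 0 0 0" --pt "0 0 0 0 0 0"

```text
clock: 11.12
ee_pos: [469.6, 47.0, 52.2]
ee_rot: [0.0, 0.726, 0.688, 0.0]
force: [0.3, 0.4, -6.1]
opening: 21.7
grasp_force: 30.0
```

carry_out --pt "0 0 0.006 0 0 0" --pt "0 0 0 0 0 0"

```text
clock: 11.28
ee_pos: [469.9, 47.1, 49.8]
ee_rot: [0.0, 0.726, 0.688, 0.0]
force: [-2.6, 0.5, 5.2]
opening: 21.8
grasp_force: 30.0
```

carry_out --pt "0 0 0.005 0 0 0" --pt "0 0 0 0 0 0"

```text
clock: 11.45
ee_pos: [469.9, 47.2, 48.7]
ee_rot: [0.0, 0.726, 0.688, 0.0]
force: [-13.7, 0.4, 27.1]
opening: 22.0
grasp_force: 30.0
```

```bash
python3 - <<'E'
from h import *
c,_=load("w7"); np.set_printoptions(precision=1,suppress=True)
for h in (30,35,40,45):
    for dy in(0,):
        P=railpts([467.5,47.1,-3.03],[[-27,20+dy,12],[27,20+dy,12],[-11,20,65],[11,20,65],[-11,-20,65],[11,-20,65]])+[0,0,70.8-h]
        print(h,((proj(c,P)-[110,130])*2.3).tolist())
c2,im=shot("wrist","w8"); cv2.imwrite("pics/w8.png",cv2.resize(im[130:390,110:450,::-1],None,fx=2.3,fy=2.3,interpolation=cv2.INTER_CUBIC))
print(sense()["ee_pos"],inrail(sense()["ee_pos"]))
E
```

```text
30 [[280.0583623843644, 198.67093496709117], [499.4344041463339, 198.64083900961788], [330.587696316591, 277.37266897728233], [449.3282939136853, 277.36959528582594], [334.846896666839, 464.04893207807004], [444.9705522276866, 464.0747285426654]]
35 [[282.53260419105953, 193.20993862746937], [496.9279269437294, 193.17879446748867], [332.32991088957704, 267.8261185690772], [447.53225507171675, 267.8216489655267], [336.31591591299355, 450.17156046465686], [443.4571821248998, 450.1948755755478]]
40 [[284.89800098942914, 187.9913747495871], [494.5317090659586, 187.95929467790714], [333.97264923768853, 258.8302281994634], [445.8387007913701, 258.8245098322225], [337.7103552401379, 437.0115633190476], [442.0204711266817, 437.0325803588164]]
45 [[287.16151629191853, 182.99958929570582], [492.2386971968133, 182.9666748706525], [335.5240807626737, 250.3392947696914], [444.23922061079094, 250.33245875115662], [339.03550362166914, 424.51691151116063], [440.6549988924261, 424.53580022529127]]
[469.9  47.1  48.7] [ 0.5 76.6]
```

View pics/w8.png

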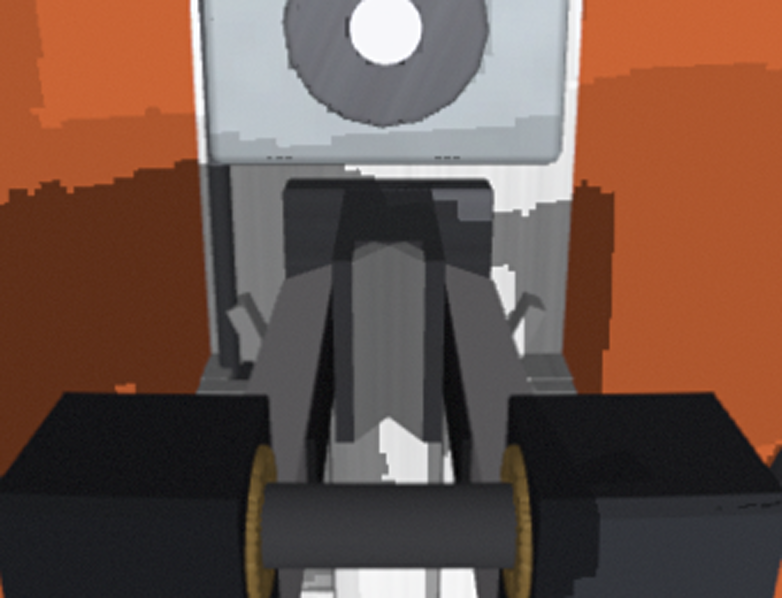

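In w8 the foot sits on the floor between the guides, with the web's back corners at row 437. It is gripped about 40 mm above its underside, because the fingers closed late. I'll ease up slightly and slide.

carry_out --pt "0 -0.001 -0.002 0 0 0" --pt "-0.02 0 0 0 0 0" --pt "-0.02 0 0 0 0 0" --pt "-0.02 0 0 0 0 0" --pt "-0.02 0 0 0 0 0"

```text
clock: 11.92
ee_pos: [468.1, 7.5, 48.9]
ee_rot: [0.001, 0.726, 0.688, 0.002]
force: [0.3, 7.3, 7.8]
opening: 21.6
grasp_force: 30.0
```

carry_out --pt "-0.02 0 0 0 0 0" --pt "-0.02 0 0 0 0 0" --pt "-0.02 0 0 0 0 0"

```text
clock: 12.17
ee_pos: [466.6, -19.9, 48.1]
ee_rot: [-0.001, 0.726, 0.688, 0.003]
force: [11.4, 41.7, -10.7]
opening: 21.6
grasp_force: 30.0
```

carry_out --pt "0 0 0 0 0 0"

```text
clock: 12.25
ee_pos: [466.6, -21.2, 48.2]
ee_rot: [-0.0, 0.726, 0.688, 0.003]
force: [6.2, 24.5, 0.9]
opening: 21.3
grasp_force: 30.0
```

```bash
python3 - <<'E'
from h import *
s=sense(); print(s["ee_pos"],inrail(s["ee_pos"]),s["force"],s["moment"],yaw(),s["opening"])
c,im=shot("wrist","w9"); cv2.imwrite("pics/w9.png",cv2.resize(im[130:390,110:450,::-1],None,fx=2.3,fy=2.3,interpolation=cv2.INTER_CUBIC))
E
```

```text
[466.59825125 -21.18339425  48.22147261] [0.7675418  8.16859685] [ 6.23676366 24.52494151  0.90324542] [ 4.40968211 -1.10881623 -0.15118541] 86.88572366185561 21.282106628792803
```

View pics/w9.png

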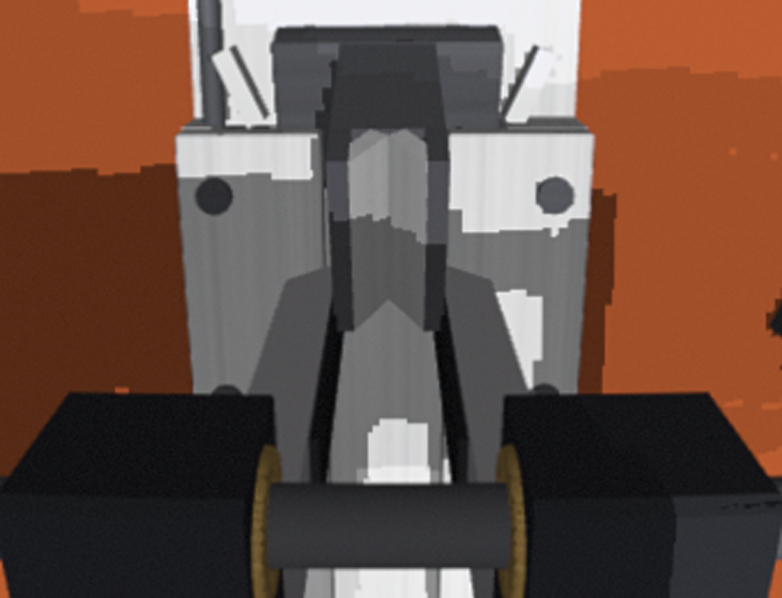

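```bash
python3 - <<'E'
from h import *
c,im=load("w9")
f=lambda u,v:[u/2.3+110,v/2.3+130]
for z in (22,25,30):
    print(z,[inrail(p).round(1).tolist() for p in onz(c,[f(274,30),f(500,30)],z)])
for z in (75,70,80):
    print("web",z,[inrail(p).round(1).tolist() for p in onz(c,[f(332,128),f(447,128),f(337,330),f(440,330)],z)])
print("foot rear of lips / mouth", [inrail(p).round(1).tolist() for p in onz(c,[f(177,135),f(592,133)],33)])
E
```

```text
22 [[-27.2, 68.7], [28.0, 68.6]]
25 [[-26.8, 69.0], [27.6, 68.9]]
30 [[-26.2, 69.3], [26.9, 69.2]]
web 75 [[-10.1, 54.5], [11.4, 54.5], [-9.8, 13.6], [10.7, 13.6]]
web 70 [[-10.4, 53.6], [11.8, 53.5], [-10.2, 11.3], [11.1, 11.3]]
web 80 [[-9.7, 55.5], [11.0, 55.5], [-9.5, 15.9], [10.4, 15.8]]
foot rear of lips / mouth [[-49.9, 44.9], [49.3, 45.2]]
```

The die tipped forward: web top centre at rail y 34, foot at about 49. The grip was too high. I'll release it so it drops flat, then regrip lower.

carry_out --pt "0.01 0 0 0 0 0" --pt "0.01 0 0 0 0 0" --pt "0 0 0 0 0 0"

```text
clock: 12.55
ee_pos: [467.4, -13.0, 49.5]
ee_rot: [0.002, 0.725, 0.688, 0.001]
force: [-1.7, -3.9, 14.3]
opening: 21.4
grasp_force: 30.0
```

carry_out --pt "0 0 0 0 0 0" --pt "0 0 0 0 0 0" --pt "0 0 0 0 0 0" --fingers 0.42

```text
clock: 12.8
ee_pos: [466.0, -12.9, 47.7]
ee_rot: [0.0, 0.726, 0.688, 0.0]
force: [-0.4, -0.1, -0.5]
opening: 37.5
grasp_force: 0.0
```

```bash
python3 - <<'E'
from h import *
s=sense(); print(s["ee_pos"],inrail(s["ee_pos"]),s["force"],yaw(),s["opening"])
c,im=shot("wrist","w10"); cv2.imwrite("pics/w10.png",cv2.resize(im[130:390,110:450,::-1],None,fx=2.3,fy=2.3,interpolation=cv2.INTER_CUBIC))
E
```

```text
[465.96914793 -12.92236813  47.712486  ] [-0.2973502  16.38482035] [-0.38268898 -0.14462539 -0.49937861] 86.95062278163188 37.52788377653009
```

View pics/w10.png

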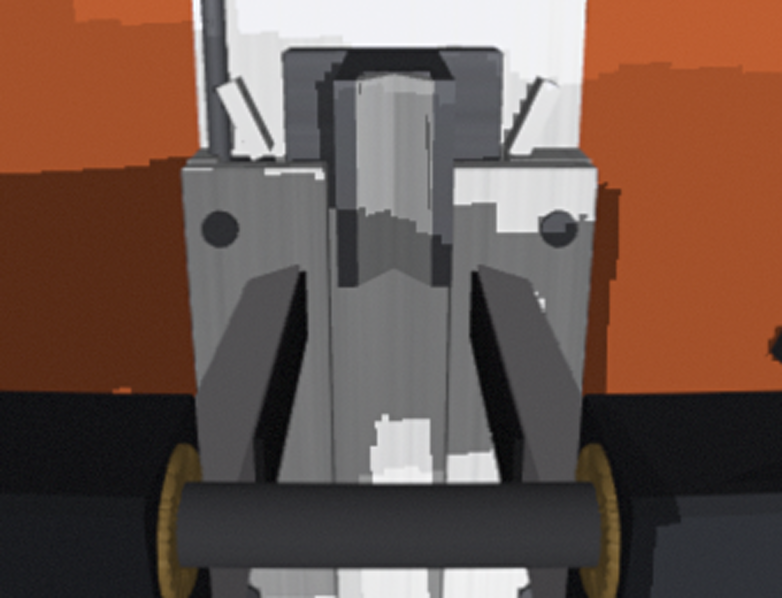

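The die dropped flat in the mouth, with its foot's +y edge at row 48 and web top at rows 78–285. I've used most of my views, so from here I'll rely on code.

```bash
python3 - <<'E'
from h import *
c,im=load("w10")
f=lambda u,v:[u/2.3+110,v/2.3+130]
print([inrail(p).round(1).tolist() for p in onz(c,[f(283,48),f(501,48)],22)],[inrail(p).round(1).tolist() for p in onz(c,[f(335,78),f(455,78),f(338,287),f(450,287)],75)])
E
```

```text
[[-26.2, 72.5], [27.0, 72.5]] [[-10.3, 72.3], [11.6, 72.3], [-10.4, 31.4], [11.5, 31.3]]
```

carry_out --pt "0 0 -0.08 0 0 0" --pt "0.07 0.001 0 0 0 0" --pt "0.07 0 0 0 0 0" --pt "0 0 0 0 0 0" --pt "0 0 0 0 0 0" --fingers 0

```text
clock: 13.27
ee_pos: [469.9, 58.1, 87.4]
ee_rot: [0.0, 0.725, 0.689, -0.0]
force: [-0.8, 0.3, 0.1]
opening: 9.6
grasp_force: 0.0
```

carry_out --pt "0 0 0.05 0 0 0" --pt "0 0 0.05 0 0 0" --pt "0 0 0 0 0 0" --pt "0 0 0 0 0 0"

```text
clock: 13.6
ee_pos: [469.4, 56.2, 37.0]
ee_rot: [-0.001, 0.726, 0.688, -0.001]
force: [0.3, -0.2, 0.5]
opening: 0.4
grasp_force: 0.0
```

carry_out --pt "-0.01 0 0 0 0 0" --pt "-0.02 0 0 0 0 0" --pt "-0.02 0 0 0 0 0" --pt "-0.02 0 0 0 0 0" --pt "-0.02 0 0 0 0 0"

```text
clock: 14.02
ee_pos: [468.1, 11.1, 38.4]
ee_rot: [0.0, 0.726, 0.688, 0.001]
force: [-0.0, 6.2, 5.4]
opening: 0.1
grasp_force: 3.1
```

carry_out --pt "-0.02 0 0 0 0 0" --pt "-0.02 0 0 0 0 0" --pt "0 0 0 0 0 0"

```text
clock: 14.27
ee_pos: [466.7, -9.8, 38.1]
ee_rot: [0.001, 0.726, 0.688, 0.0]
force: [-0.3, 0.7, 0.7]
opening: 0.4
grasp_force: 0.0
```

```bash
python3 - <<'E'
from h import *
s=sense(); print(s["ee_pos"],inrail(s["ee_pos"]),s["force"],s["moment"],yaw(),s["opening"])
E
```

```text
[466.74388083  -9.81088634  38.11679608] [ 0.31183032 19.53290375] [-0.33621837  0.66333388  0.734611  ] [-0.03498669 -0.12213194 -0.01695522] 86.87014613381665 0.3744329441714507
```

carry_out --pt "-0.02 0 0 0 0 0" --pt "-0.025 0 0 0 0 0" --pt "-0.025 0 0 0 0 0" --pt "-0.025 0 0 0 0 0" --pt "-0.025 0 0 0 0 0"

```text
clock: 14.68
ee_pos: [463.5, -68.2, 38.0]
ee_rot: [0.0, 0.726, 0.688, 0.0]
force: [0.4, 6.4, 4.2]
opening: 0.4
grasp_force: 3.0
```

carry_out --pt "-0.025 0 0 0 0 0" --pt "-0.025 0 0 0 0 0" --pt "-0.025 0 0 0 0 0" --pt "-0.025 0 0 0 0 0" --pt "-0.025 0 0 0 0 0"

```text
clock: 15.1
ee_pos: [460.1, -130.7, 37.9]
ee_rot: [0.0, 0.726, 0.688, 0.0]
force: [0.9, 6.4, 4.7]
opening: 0.2
grasp_force: 3.2
```

carry_out --pt "-0.025 0 0 0 0 0" --pt "-0.025 0 0 0 0 0" --pt "-0.025 0 0 0 0 0" --pt "-0.02 0 0 0 0 0" --pt "-0.01 0 0 0 0 0"

```text
clock: 15.52
ee_pos: [457.1, -183.5, 37.8]
ee_rot: [0.0, 0.726, 0.688, 0.0]
force: [-0.5, 6.0, 5.7]
opening: 0.2
grasp_force: 3.1
```

carry_out --pt "-0.01 0 0 0 0 0" --pt "-0.006 0 0 0 0 0" --pt "0 0 0 0 0 0"

```text
clock: 15.77
ee_pos: [456.7, -191.0, 37.6]
ee_rot: [0.0, 0.726, 0.688, -0.0]
force: [-0.0, -0.1, 0.0]
opening: 0.5
grasp_force: 0.0
```

```bash
python3 - <<'E'
from h import *
s=sense(); print(s["ee_pos"],inrail(s["ee_pos"]),s["force"],s["moment"],yaw(),s["opening"])
E
```

```text
[ 456.68825372 -191.03717816   37.60277535] [-1.50329167e-01 -1.61971561e+02] [-0.04466452 -0.08482357  0.03367818] [-0.0088245  -0.04264489  0.00332081] 86.93225031115496 0.5075002681645728
```

carry_out --pt "-0.006 0 0 0 0 0" --pt "-0.004 0 0 0 0 0" --pt "0 0 0 0 0 0"

```text
clock: 16.02
ee_pos: [456.5, -194.7, 37.5]
ee_rot: [-0.001, 0.726, 0.688, 0.0]
force: [-1.2, 11.6, 6.5]
opening: 0.4
grasp_force: 5.7
```

carry_out --pt "-0.004 0 0 0 0 0" --pt "0 0 0 0 0 0"

```text
clock: 16.18
ee_pos: [456.4, -194.9, 37.7]
ee_rot: [-0.002, 0.726, 0.688, 0.001]
force: [0.9, 27.2, 13.4]
opening: 0.2
grasp_force: 13.9
```

carry_out --pt "-0.003 0 0 0 0 0" --pt "0 0 0 0 0 0"

```text
clock: 16.35
ee_pos: [456.4, -195.1, 37.8]
ee_rot: [-0.003, 0.726, 0.688, 0.002]
force: [1.4, 39.6, 18.6]
opening: 0.4
grasp_force: 19.9
```

Die3 is home against the end stop at 40 N. Next is die2.

carry_out --pt "0.01 0 -0.01 0 0 0" --pt "0 0 -0.07 0 0 0" --pt "0 0 -0.07 0 0 0" --pt "0 0 -0.06 0 0 0" --fingers 0.6

```text
clock: 16.68
ee_pos: [456.5, -194.2, 144.3]
ee_rot: [0.0, 0.726, 0.688, -0.0]
force: [0.5, -0.3, 0.9]
opening: 23.5
grasp_force: 0.0
```

carry_out --pt "0.066 0.034 0 0 0 0" --pt "0.066 0.034 0 0 0 0" --pt "0.066 0.034 0 0 0 0" --pt "0.066 0.034 0 0 0 0" --pt "0.066 0.034 0 0 0 0"

```text
clock: 17.1
ee_pos: [550.8, -32.4, 142.5]
ee_rot: [0.0, 0.726, 0.688, -0.0]
force: [1.1, -0.3, -0.0]
opening: 55.0
grasp_force: 0.0
```

carry_out --pt "0.066 0.034 0 0 0 0" --pt "0.066 0.034 0 0 0 0" --pt "0.066 0.034 0 0 0 0" --pt "0.066 0.034 0 0 0 0" --pt "0.066 0.034 0 0 0 0"

```text
clock: 17.52
ee_pos: [644.5, 127.9, 142.3]
ee_rot: [0.0, 0.726, 0.688, -0.0]
force: [0.9, -0.4, -0.4]
opening: 56.5
grasp_force: 0.0
```

carry_out --pt "0 0 0 0 0 -0.96" --pt "0 0 0 0 0 -0.96" --pt "0 0 0 0 0 -0.96" --pt "0 0 0 0 0 -0.96" --pt "0 0 0 0 0 -0.96"

```text
clock: 17.93
ee_pos: [643.8, 126.2, 142.1]
ee_rot: [0.0, 0.599, 0.8, -0.0]
force: [0.6, 0.5, -0.6]
opening: 56.4
grasp_force: 0.0
```

carry_out --pt "0 0 0 0 0 0" --pt "0 0 0 0 0 0" --pt "0 0 0 0 0 0"

```text
clock: 18.18
ee_pos: [643.9, 126.2, 142.3]
ee_rot: [0.0, 0.602, 0.799, -0.0]
force: [-0.6, 0.9, 0.1]
opening: 56.4
grasp_force: 0.0
```

```bash
cat >> h.py <<'E'
def look(tag,g,others=()):
    c,im=shot("wrist",tag); p,e=fitdie([(c,im)],g); print("die",p.round(2),"err",round(float(e),3)); 
    for o in others: print(" other",*fitdie([(c,im)],o))
    plan(p[0],p[1],p[2],30)
E
python3 - <<'E'
from h import *
look("x2",(644,131))
E
```

```text
die [643.36 130.96  16.12] err 0.014
ee [643.9 126.3 142.4] yaw 106.05 t 18.2 open 56.4 | tool x 0.0093 y 0.0016 z 0.2248 turn -0.02
```

carry_out --pt "0.009 0.0015 0.06 0 0 0" --pt "0 0 0.06 0 0 0" --pt "0 0 0.06 0 0 0" --pt "0 0 0.043 0 0 0" --pt "0 0 0 0 0 0"

```text
clock: 18.65
ee_pos: [640.9, 130.5, 26.0]
ee_rot: [-0.003, 0.601, 0.799, -0.003]
force: [-0.6, 0.1, -1.0]
opening: 56.4
grasp_force: 0.0
```

carry_out --pt "0 0 0 0 0 0" --pt "0 0 0 0 0 0" --pt "0 0 0 0 0 0" --pt "0 0 0 0 0 0" --pt "0 0 0 0 0 0" --fingers 0

```text
clock: 19.07
ee_pos: [643.9, 131.0, 32.2]
ee_rot: [0.001, 0.601, 0.799, 0.001]
force: [-0.9, -0.5, -0.3]
opening: 26.2
grasp_force: 0.0
```

carry_out --pt "0 0 0 0 0 0" --pt "0 0 0 0 0 0" --pt "0 0 0 0 0 0" --pt "0 0 0 0 0 0"

```text
clock: 19.4
ee_pos: [643.7, 131.0, 31.8]
ee_rot: [0.0, 0.601, 0.799, 0.0]
force: [-1.2, -0.4, 7.9]
opening: 21.7
grasp_force: 30.0
```

carry_out --pt "0 0 -0.05 0 0 0" --pt "0 0 -0.06 0 0 0" --pt "0 0 -0.06 0 0 0" --pt "0 0 -0.05 0 0 0" --pt "0 0 0 0 0 0"

```text
clock: 19.82
ee_pos: [645.0, 131.2, 146.1]
ee_rot: [0.002, 0.601, 0.799, 0.003]
force: [1.1, 0.0, -4.3]
opening: 21.8
grasp_force: 30.0
```

carry_out --pt "0 0 0 0 0 0.96" --pt "0 0 0 0 0 0.96" --pt "0 0 0 0 0 0.96" --pt "0 0 0 0 0 0.96" --pt "0 0 0 0 0 0.95"

```text
clock: 20.23
ee_pos: [642.5, 130.8, 138.3]
ee_rot: [-0.001, 0.727, 0.687, -0.001]
force: [0.7, -0.3, -5.1]
opening: 21.9
grasp_force: 30.0
```

carry_out --pt "-0.037 -0.0675 0 0 0 0" --pt "-0.037 -0.0675 0 0 0 0" --pt "-0.037 -0.0675 0 0 0 0" --pt "-0.037 -0.0675 0 0 0 0" --pt "-0.037 -0.0675 0 0 0 0"

```text
clock: 20.65
ee_pos: [467.2, 46.8, 138.8]
ee_rot: [-0.001, 0.725, 0.688, -0.001]
force: [0.3, -1.4, -5.2]
opening: 21.8
grasp_force: 30.0
```

carry_out --pt "0 0 0 0 0 0" --pt "0 0 0 0 0 0" --pt "0 0 0 0 0 0"

```text
clock: 20.9
ee_pos: [470.0, 47.4, 140.2]
ee_rot: [-0.0, 0.726, 0.688, -0.0]
force: [0.3, 0.1, -5.6]
opening: 21.9
grasp_force: 30.0
```

```bash
python3 - <<'E'
from h import *
plan(469.4,46.6,-3.03,42); print(inrail(sense()["ee_pos"]),sense()["grasp_force"])
E
```

```text
ee [470.   47.4 140.2] yaw 86.98 t 20.9 open 21.9 | tool x -0.0016 y -0.0011 z 0.1965 turn 0.00
[ 0.55150638 76.80363797] 29.996079951524734
```

carry_out --pt "-0.0015 -0.001 0.06 0 0 0" --pt "0 0 0.06 0 0 0" --pt "0 0 0.05 0 0 0" --pt "0 0 0.026 0 0 0" --pt "0 0 0 0 0 0"

```text
clock: 21.32
ee_pos: [468.9, 47.1, 40.0]
ee_rot: [-0.001, 0.725, 0.689, -0.002]
force: [-0.4, -0.1, -5.9]
opening: 22.0
grasp_force: 30.0
```

carry_out --pt "0 0 0 0 0 0" --pt "0 0 0 0 0 0"

```text
clock: 21.48
ee_pos: [470.0, 46.9, 42.7]
ee_rot: [-0.0, 0.725, 0.688, -0.0]
force: [0.9, -0.2, -4.8]
opening: 21.8
grasp_force: 30.0
```

carry_out --pt "-0.015 0 0 0 0 0" --pt "-0.015 0 0 0 0 0" --pt "-0.015 0 0 0 0 0" --pt "0 0 0 0 0 0"

```text
clock: 21.82
ee_pos: [468.9, 24.0, 43.8]
ee_rot: [-0.0, 0.726, 0.688, 0.001]
force: [-0.0, 7.5, 0.2]
opening: 22.0
grasp_force: 30.0
```

```bash
python3 - <<'E'
from h import *
s=sense(); print(s["ee_pos"],inrail(s["ee_pos"]),s["force"],s["moment"],yaw(),s["opening"])
E
```

```text
[468.90443572  23.9938485   43.82667604] [ 0.68248601 53.40458379] [-0.03190655  7.49602474  0.17674099] [ 1.57080361 -0.03888922  0.05506602] 86.93772364503029 22.031994515862642
```

carry_out --pt "0 0 0 0 0 0" --pt "0 0 0 0 0 0" --pt "0 0 0 0 0 0" --pt "0 0 -0.04 0 0 0" --pt "0 0 -0.05 0 0 0" --fingers 0.42

```text
clock: 22.23
ee_pos: [467.4, 23.9, 87.4]
ee_rot: [-0.001, 0.725, 0.688, -0.001]
force: [-0.5, -0.1, 0.7]
opening: 39.4
grasp_force: 0.0
```

carry_out --pt "0.033 0 0 0 0 0" --pt "0.034 0 0 0 0 0" --pt "0 0 0 0 0 0" --pt "0 0 0 0 0 0" --pt "0 0 0 0 0 0" --fingers 0

```text
clock: 22.65
ee_pos: [470.0, 57.2, 87.9]
ee_rot: [0.0, 0.725, 0.688, -0.0]
force: [0.9, 0.3, 0.2]
opening: 9.4
grasp_force: 0.0
```

```bash
python3 - <<'E'
from h import *
s=sense(); print(s["ee_pos"],inrail(s["ee_pos"]),yaw(),s["opening"])
g=railpts(RAIL,[0,50,0])[0]; c,im=shot("wrist","x3")
# web of the just-placed die: +y end of web top, seen dark against bright floor
m=cv2.cvtColor(im,cv2.COLOR_RGB2GRAY); p=proj(c,railpts(RAIL,[[0,90,10],[0,74,22]])); print(p)
L=[inrail(onz(c,[[proj(c,railpts(RAIL,[20,y,22]))[0][0],proj(c,railpts(RAIL,[20,y,22]))[0][1]]],22)[0])[1].round(0) for y in range(62,96,2)]
print([(int(y),int(m[tuple(np.round(proj(c,railpts(RAIL,[20,y,22]))[0][::-1]).astype(int))]),int(m[tuple(np.round(proj(c,railpts(RAIL,[-20,y,22]))[0][::-1]).astype(int))])) for y in range(46,100,3)])
E
```

```text
[469.98388077  57.17491077  87.86767278] [6.50985632e-03 8.65963170e+01] 87.01071359247769 9.360422821941247
[[279.13548964 215.64848981]
 [279.13606163 241.75165047]]
[(46, 89, 86), (49, 87, 87), (52, 86, 86), (55, 88, 86), (58, 88, 86), (61, 88, 88), (64, 88, 86), (67, 87, 87), (70, 92, 50), (73, 96, 50), (76, 97, 52), (79, 47, 51), (82, 50, 52), (85, 52, 53), (88, 33, 32), (91, 124, 126), (94, 123, 124), (97, 231, 125)]
```

The foot's +y edge is at y≈87, so the die caught on the lip's front edge while hovering. It now stands on the floor at y≈67. I'll regrip low, then slide.

carry_out --pt "-0.039 0 0 0 0 0" --pt "0 0 0 0 0 0" --pt "0 0 0 0 0 0" --pt "0 0 0 0 0 0" --pt "0 0 0 0 0 0" --fingers 0.42

```text
clock: 23.12
ee_pos: [469.0, 38.4, 87.9]
ee_rot: [-0.0, 0.725, 0.688, -0.0]
force: [-0.2, -0.4, 0.0]
opening: 35.1
grasp_force: 0.0
```

carry_out --pt "0 0 0.05 0 0 0" --pt "0 0 0.05 0 0 0" --pt "0 0 0 0 0 0"

```text
clock: 23.37
ee_pos: [466.9, 38.5, 34.5]
ee_rot: [-0.002, 0.725, 0.688, -0.002]
force: [-0.0, -1.1, 0.3]
opening: 39.3
grasp_force: 0.0
```

carry_out --pt "0 0 0 0 0 0" --pt "0 0 0 0 0 0" --pt "0 0 0 0 0 0" --pt "0 0 0 0 0 0" --pt "0 0 0 0 0 0" --fingers 0

```text
clock: 23.78
ee_pos: [469.9, 38.3, 39.3]
ee_rot: [0.001, 0.725, 0.688, 0.001]
force: [-0.8, 1.2, 6.9]
opening: 21.7
grasp_force: 30.0
```

carry_out --pt "0 0 0 0 0 0" --pt "0 0 0 0 0 0" --pt "-0.01 0 0 0 0 0" --pt "-0.015 0 0 0 0 0" --pt "-0.015 0 0 0 0 0"

```text
clock: 24.2
ee_pos: [469.0, 18.7, 39.3]
ee_rot: [0.001, 0.725, 0.688, 0.001]
force: [1.8, 4.7, 4.7]
opening: 21.8
grasp_force: 30.0
```

```bash
cat >> h.py <<'E'
def edge(tag):
    """grey profile along the foot's top plane at x=+-20, to find the die's +y edge in the gap"""
    s=sense(); print(s["ee_pos"].round(1),"rail",inrail(s["ee_pos"]).round(1),"F",s["force"].round(1),"M",s["moment"].round(2),round(yaw(),2),"open",round(s["opening"],1),"grip",s["grasp_force"],"t",s["clock"])
    c,im=shot("wrist",tag); m=cv2.cvtColor(im,cv2.COLOR_RGB2GRAY)
    print([(y,)+tuple(int(m[tuple(np.round(proj(c,railpts(RAIL,[x,y,22]))[0][::-1]).astype(int))]) for x in(-22,22)) for y in range(46,104,2)])
E
python3 -c "
from h import *
edge('x4')"
```

```text
[469.   18.7  39.3] rail [ 1.  48.1] F [1.8 4.7 4.7] M [ 0.76 -0.09 -0.11] 87.0 open 21.8 grip 30.00457137823105 t 24.2
[(46, 83, 85), (48, 82, 85), (50, 46, 45), (52, 48, 49), (54, 48, 48), (56, 50, 49), (58, 49, 50), (60, 48, 55), (62, 50, 91), (64, 51, 95), (66, 51, 90), (68, 31, 39), (70, 51, 227), (72, 121, 223), (74, 120, 223), (76, 118, 224), (78, 226, 223), (80, 225, 224), (82, 225, 223), (84, 225, 224), (86, 226, 223), (88, 226, 224), (90, 225, 224), (92, 226, 224), (94, 226, 231), (96, 226, 244), (98, 245, 244), (100, 245, 244), (102, 245, 244)]
```

The die moves with the grip: edge at 68, TCP at 48. I'll slide it on gripped to the row.

carry_out --pt "-0.025 0 0 0 0 0" --pt "-0.025 0 0 0 0 0" --pt "-0.025 0 0 0 0 0" --pt "-0.025 0 0 0 0 0" --pt "-0.025 0 0 0 0 0"

```text
clock: 24.67
ee_pos: [465.6, -44.3, 39.3]
ee_rot: [0.001, 0.725, 0.688, 0.001]
force: [1.2, 0.2, 3.6]
opening: 21.8
grasp_force: 30.0
```

carry_out --pt "-0.025 0 0 0 0 0" --pt "-0.025 0 0 0 0 0" --pt "-0.025 0 0 0 0 0" --pt "-0.025 0 0 0 0 0" --pt "-0.025 0 0 0 0 0"

```text
clock: 25.08
ee_pos: [462.2, -106.7, 39.3]
ee_rot: [0.001, 0.725, 0.688, 0.001]
force: [1.5, 4.4, 9.9]
opening: 21.8
grasp_force: 30.0
```

carry_out --pt "-0.025 0 0 0 0 0" --pt "-0.025 0 0 0 0 0" --pt "-0.025 0 0 0 0 0" --pt "-0.025 0 0 0 0 0" --pt "-0.02 0 0 0 0 0"

```text
clock: 25.5
ee_pos: [459.0, -166.8, 39.3]
ee_rot: [0.001, 0.726, 0.688, 0.001]
force: [1.5, 5.0, 10.8]
opening: 22.0
grasp_force: 30.0
```

carry_out --pt "-0.015 0 0 0 0 0" --pt "-0.01 0 0 0 0 0" --pt "-0.006 0 0 0 0 0" --pt "0 0 0 0 0 0"

```text
clock: 25.83
ee_pos: [458.2, -182.5, 39.3]
ee_rot: [0.001, 0.726, 0.688, 0.001]
force: [0.4, 1.8, 5.8]
opening: 21.9
grasp_force: 30.0
```

```bash
python3 -c "
from h import *
s=sense(); print(s['ee_pos'],inrail(s['ee_pos']),s['force'],s['opening'])
plan(605.9,290.2,16.5)"
```

```text
[ 458.23845863 -182.48028228   39.26414405] [   0.94540104 -153.34468615] [0.35378468 1.81008834 5.81650509] 21.936271979786234
ee [ 458.2 -182.5   39.3] yaw 86.97 t 25.8 open 21.9 | tool x 0.9597 y 0.2449 turn -4.88
```

carry_out --pt "-0.004 0 0 0 0 0" --pt "-0.002 0 0 0 0 0" --pt "0 0 0 0 0 0"

```text
clock: 26.08
ee_pos: [458.1, -184.8, 39.3]
ee_rot: [0.001, 0.725, 0.688, 0.001]
force: [0.2, 6.8, 8.1]
opening: 21.6
grasp_force: 30.0
```

carry_out --pt "-0.004 0 0 0 0 0" --pt "0 0 0 0 0 0"

```text
clock: 26.25
ee_pos: [458.0, -186.5, 39.3]
ee_rot: [0.0, 0.725, 0.688, 0.001]
force: [0.5, 9.1, 9.4]
opening: 22.3
grasp_force: 30.0
```

carry_out --pt "-0.004 0 0 0 0 0" --pt "0 0 0 0 0 0"

```text
clock: 26.42
ee_pos: [457.9, -187.6, 39.1]
ee_rot: [-0.0, 0.725, 0.688, 0.001]
force: [1.9, 16.7, 8.9]
opening: 22.0
grasp_force: 30.0
```

carry_out --pt "-0.004 0 0 0 0 0" --pt "0 0 0 0 0 0"

```text
clock: 26.58
ee_pos: [457.7, -189.4, 38.8]
ee_rot: [-0.0, 0.725, 0.688, 0.001]
force: [3.4, 16.1, 6.2]
opening: 22.0
grasp_force: 30.0
```

carry_out --pt "0 0 0 0 0 0" --pt "0 0 0 0 0 0" --pt "0 0 0 0 0 0" --pt "0 0 -0.04 0 0 0" --pt "0 0 -0.06 0 0 0" --fingers 0.6

```text
clock: 27.0
ee_pos: [455.6, -190.5, 86.7]
ee_rot: [-0.002, 0.725, 0.688, -0.001]
force: [0.4, 0.2, 1.0]
opening: 51.6
grasp_force: 0.0
```

carry_out --pt "0 0 -0.06 0 0 0" --pt "0 0 -0.046 0 0 0" --pt "0.075 0.019 0 0 0 0" --pt "0.075 0.019 0 0 0 0" --pt "0.075 0.019 0 0 0 0"

```text
clock: 27.42
ee_pos: [491.6, -79.3, 141.7]
ee_rot: [0.001, 0.726, 0.688, 0.0]
force: [0.7, 0.4, 0.7]
opening: 56.3
grasp_force: 0.0
```

carry_out --pt "0.075 0.019 0 0 0 0" --pt "0.075 0.019 0 0 0 0" --pt "0.075 0.019 0 0 0 0" --pt "0.075 0.019 0 0 0 0" --pt "0.075 0.019 0 0 0 0"

```text
clock: 27.83
ee_pos: [548.9, 106.4, 141.2]
ee_rot: [0.0, 0.725, 0.688, 0.0]
force: [1.2, -0.9, 0.2]
opening: 56.3
grasp_force: 0.0
```

carry_out --pt "0.075 0.019 0 0 0 0" --pt "0.075 0.019 0 0 0 0" --pt "0.075 0.019 0 0 0 0" --pt "0.075 0.019 0 0 0 0" --pt "0.075 0.019 0 0 0 0"

```text
clock: 28.25
ee_pos: [606.1, 291.1, 141.1]
ee_rot: [0.0, 0.725, 0.688, 0.0]
force: [0.6, -1.1, 0.5]
opening: 56.2
grasp_force: 0.0
```

carry_out --pt "0 0 0 0 0 -0.98" --pt "0 0 0 0 0 -0.98" --pt "0 0 0 0 0 -0.98" --pt "0 0 0 0 0 -0.98" --pt "0 0 0 0 0 -0.98"

```text
clock: 28.67
ee_pos: [606.0, 289.2, 140.9]
ee_rot: [0.0, 0.596, 0.803, -0.0]
force: [0.2, -0.1, 0.3]
opening: 55.9
grasp_force: 0.0
```

carry_out --pt "0 0 0 0 0 0" --pt "0 0 0 0 0 0" --pt "0 0 0 0 0 0"

```text
clock: 28.92
ee_pos: [605.9, 289.2, 141.0]
ee_rot: [0.0, 0.599, 0.801, -0.0]
force: [-0.2, -0.1, 0.1]
opening: 56.3
grasp_force: 0.0
```

```bash
python3 - <<'E'
from h import *
look("x5",(606,290))
t=shot("top","t5"); np.set_printoptions(precision=1,suppress=True)
for g in [(612,-48),(640,-126),(625,-293)]: print(g,*fitdie([t],g))
E
```

```text
die [562.9  287.33  16.32] err 0.011
ee [605.9 289.3 141. ] yaw 106.48 t 29.0 open 56.2 | tool x 0.0207 y -0.0836 z 0.2219 turn 0.04
(612, -48) [612.1 -48.4 -24.5] 0.003687944336842171
(640, -126) [ 639.8 -126.    20.3] 0.005863866411653676
(625, -293) [ 625.1 -292.7   12.5] 0.010595687519420277
```

Die1 was knocked about 43 mm towards the robot, and the look caught it. I'll follow it.

carry_out --pt "0.01 -0.042 0 0 0 0" --pt "0.0105 -0.0415 0 0 0 0.04" --pt "0 0 0 0 0 0" --pt "0 0 0 0 0 0"

```text
clock: 29.35
ee_pos: [562.7, 287.4, 141.5]
ee_rot: [0.0, 0.599, 0.801, 0.0]
force: [-0.6, 0.1, -0.3]
opening: 56.2
grasp_force: 0.0
```

```bash
python3 - <<'E'
from h import *
print(fitdie([load("t5")],(563,287)))
look("x6",(563,287.5))
E
```

```text
(array([436.83047601, 350.81048284, 180.44403969]), np.float64(0.9325669857509447))
die [563.32 287.12  16.11] err 0.014
ee [563.3 287.3 141.5] yaw 106.41 t 29.4 open 56.4 | tool x -0.0004 y -0.0001 z 0.2229 turn 0.08
```

carry_out --pt "0 0 0.06 0 0 0.06" --pt "0 0 0.06 0 0 0" --pt "0 0 0.06 0 0 0" --pt "0 0 0.042 0 0 0" --pt "0 0 0 0 0 0"

```text
clock: 29.82
ee_pos: [561.5, 286.2, 25.1]
ee_rot: [-0.002, 0.601, 0.799, -0.003]
force: [-1.0, -1.0, -0.5]
opening: 56.3
grasp_force: 0.0
```

carry_out --pt "0 0 0 0 0 0" --pt "0 0 0 0 0 0" --pt "0 0 0 0 0 0" --pt "0 0 0 0 0 0" --pt "0 0 0 0 0 0" --fingers 0

```text
clock: 30.23
ee_pos: [563.4, 287.5, 31.1]
ee_rot: [0.0, 0.6, 0.8, 0.001]
force: [-0.0, 0.3, 0.1]
opening: 26.6
grasp_force: 0.0
```

carry_out --pt "0 0 0 0 0 0" --pt "0 0 0 0 0 0" --pt "0 0 0 0 0 0" --pt "0 0 0 0 0 0"

```text
clock: 30.57
ee_pos: [563.3, 287.4, 30.8]
ee_rot: [0.0, 0.6, 0.8, 0.001]
force: [-0.2, -0.2, 5.6]
opening: 21.7
grasp_force: 30.0
```

carry_out --pt "0 0 -0.05 0 0 0" --pt "0 0 -0.06 0 0 0" --pt "0 0 -0.07 0 0 0" --pt "0 0 -0.06 0 0 0" --pt "0 0 0 0 0 0"

```text
clock: 30.98
ee_pos: [564.7, 288.1, 155.9]
ee_rot: [0.002, 0.6, 0.8, 0.004]
force: [0.5, -0.1, -4.7]
opening: 22.1
grasp_force: 30.0
```

carry_out --pt "0 0 0 0 0 0.97" --pt "0 0 0 0 0 0.97" --pt "0 0 0 0 0 0.97" --pt "0 0 0 0 0 0.97" --pt "0 0 0 0 0 0.97"

```text
clock: 31.4
ee_pos: [562.1, 286.9, 147.2]
ee_rot: [-0.001, 0.728, 0.686, -0.002]
force: [-0.5, 0.1, -6.4]
opening: 21.8
grasp_force: 30.0
```

carry_out --pt "-0.071 -0.023 0 0 0 0" --pt "-0.071 -0.023 0 0 0 0" --pt "-0.071 -0.023 0 0 0 0" --pt "-0.071 -0.023 0 0 0 0" --pt "-0.071 -0.023 0 0 0 0"

```text
clock: 31.82
ee_pos: [493.7, 111.7, 147.8]
ee_rot: [-0.001, 0.726, 0.687, -0.001]
force: [0.6, -1.1, -6.1]
opening: 21.7
grasp_force: 30.0
```

carry_out --pt "-0.071 -0.023 0 0 0 0" --pt "-0.071 -0.023 0 0 0 0" --pt "0 0 0 0 0 0" --pt "0 0 0 0 0 0"

```text
clock: 32.15
ee_pos: [467.6, 42.3, 148.5]
ee_rot: [-0.001, 0.728, 0.686, -0.001]
force: [-0.5, 0.1, -6.3]
opening: 21.6
grasp_force: 30.0
```

```bash
python3 - <<'E'
from h import *
plan(469.2,42.6,-3.03,42); print(inrail(sense()["ee_pos"]),sense()["grasp_force"])
E
```

```text
ee [467.6  42.3 148.5] yaw 86.63 t 32.1 open 21.6 | tool x 0.0008 y 0.0032 z 0.2131 turn -0.08
[-1.60092911 71.62754629] 29.9991175532341
```

carry_out --pt "0 0.003 0.06 0 0 -0.08" --pt "0 0 0.06 0 0 0" --pt "0 0 0.06 0 0 0" --pt "0 0 0.033 0 0 0" --pt "0 0 0 0 0 0"

```text
clock: 32.57
ee_pos: [468.4, 44.4, 39.7]
ee_rot: [-0.002, 0.724, 0.689, -0.002]
force: [0.1, -0.0, -6.8]
opening: 21.9
grasp_force: 30.0
```

carry_out --pt "0 0 0 0 0 0" --pt "0 0 0 0 0 0" --pt "0 0 0.003 0 0 0" --pt "0 0 0 0 0 0"

```text
clock: 32.9
ee_pos: [470.3, 43.7, 42.2]
ee_rot: [0.0, 0.725, 0.689, 0.0]
force: [-1.0, 0.6, -6.7]
opening: 21.6
grasp_force: 30.0
```

carry_out --pt "0 0 0 0 0 0" --pt "0 0 0 0 0 0" --pt "0 0 0 0 0 0" --pt "0 0 0.008 0 0 0" --pt "0 0 0 0 0 0" --fingers 0.42

```text
clock: 33.32
ee_pos: [470.1, 43.5, 37.6]
ee_rot: [-0.0, 0.725, 0.689, -0.0]
force: [0.1, 0.0, 0.0]
opening: 39.6
grasp_force: 0.0
```

```bash
python3 -c "
from h import *
edge('x7')"
```

```text
[470.1  43.5  37.6] rail [ 0.8 73. ] F [0.1 0.  0. ] M [ 0.06 -0.02  0.04] 87.11 open 39.6 grip 0.0 t 33.3167
[(46, 127, 123), (48, 129, 119), (50, 126, 120), (52, 122, 122), (54, 24, 49), (56, 14, 49), (58, 13, 46), (60, 16, 47), (62, 12, 25), (64, 15, 26), (66, 15, 31), (68, 15, 32), (70, 18, 34), (72, 16, 41), (74, 18, 42), (76, 46, 49), (78, 50, 50), (80, 51, 50), (82, 50, 50), (84, 51, 51), (86, 51, 51), (88, 51, 49), (90, 53, 52), (92, 51, 62), (94, 34, 41), (96, 105, 156), (98, 126, 227), (100, 126, 227), (102, 125, 227)]
```

carry_out --pt "0 0 0 0 0 0" --pt "0 0 0 0 0 0" --pt "0 0 0 0 0 0" --pt "0 0 0 0 0 0" --pt "0 0 0 0 0 0" --fingers 0

```text
clock: 33.78
ee_pos: [470.2, 43.6, 38.0]
ee_rot: [0.0, 0.725, 0.689, 0.0]
force: [-0.9, 0.5, 0.5]
opening: 22.2
grasp_force: 30.0
```

carry_out --pt "0 -0.001 0 0 0 0" --pt "-0.015 0 0 0 0 0" --pt "-0.015 0 0 0 0 0" --pt "-0.015 0 0 0 0 0" --pt "-0.015 0 0 0 0 0"

```text
clock: 34.2
ee_pos: [468.1, 13.0, 38.0]
ee_rot: [-0.0, 0.725, 0.689, 0.0]
force: [2.0, -0.7, -3.8]
opening: 22.0
grasp_force: 30.0
```

```bash
python3 -c "
from h import *
edge('x8')"
```

```text
[468.1  13.   38. ] rail [ 0.5 42.4] F [ 2.  -0.7 -3.8] M [-0.69 -0.39 -0.01] 87.12 open 22.0 grip 29.99935358762741 t 34.2
[(46, 46, 46), (48, 48, 47), (50, 49, 50), (52, 48, 49), (54, 48, 48), (56, 47, 90), (58, 51, 92), (60, 53, 94), (62, 47, 85), (64, 32, 38), (66, 121, 226), (68, 121, 222), (70, 120, 224), (72, 147, 224), (74, 224, 223), (76, 225, 223), (78, 224, 223), (80, 225, 224), (82, 225, 224), (84, 225, 223), (86, 225, 224), (88, 224, 224), (90, 225, 230), (92, 225, 243), (94, 244, 244), (96, 244, 243), (98, 244, 243), (100, 244, 244), (102, 244, 244)]
```

carry_out --pt "-0.025 0 0 0 0 0" --pt "-0.025 0 0 0 0 0" --pt "-0.025 0 0 0 0 0" --pt "-0.025 0 0 0 0 0" --pt "-0.025 0 0 0 0 0"

```text
clock: 34.67
ee_pos: [464.9, -49.4, 38.0]
ee_rot: [-0.0, 0.725, 0.689, 0.0]
force: [-0.4, 12.4, 8.2]
opening: 21.6
grasp_force: 30.0
```

carry_out --pt "-0.025 0 0 0 0 0" --pt "-0.025 0 0 0 0 0" --pt "-0.025 0 0 0 0 0" --pt "-0.025 0 0 0 0 0" --pt "-0.025 0 0 0 0 0"

```text
clock: 35.08
ee_pos: [461.7, -111.8, 38.0]
ee_rot: [-0.0, 0.725, 0.689, 0.0]
force: [-0.9, 12.1, 11.4]
opening: 21.8
grasp_force: 30.0
```

carry_out --pt "-0.025 0 0 0 0 0" --pt "-0.02 0 0 0 0 0" --pt "-0.01 0 0 0 0 0" --pt "-0.006 0 0 0 0 0" --pt "0 0 0 0 0 0"

```text
clock: 35.5
ee_pos: [460.3, -142.4, 38.0]
ee_rot: [0.0, 0.725, 0.689, -0.0]
force: [-0.8, -4.2, 0.1]
opening: 21.8
grasp_force: 30.0
```

carry_out --pt "-0.004 0 0 0 0 0" --pt "-0.004 0 0 0 0 0" --pt "0 0 0 0 0 0"

```text
clock: 35.75
ee_pos: [460.2, -144.6, 38.0]
ee_rot: [-0.001, 0.725, 0.689, 0.001]
force: [0.1, 11.2, 5.9]
opening: 21.5
grasp_force: 30.0
```

```bash
python3 -c "
from h import *
s=sense(); print(s['ee_pos'],inrail(s['ee_pos']),s['force'],s['moment'],s['opening'])
plan(612.0,-48.4,-24.6)"
```

```text
[ 460.17729578 -144.58204678   38.02194163] [   0.87827129 -115.39694791] [ 0.0683724  11.20266719  5.93339415] [ 1.80868944 -0.18192496 -0.01178166] 21.45082690508097
ee [ 460.2 -144.6   38. ] yaw 87.13 t 35.8 open 21.5 | tool x 0.2073 y 0.2936 turn 5.43
```

carry_out --pt "0 0 0 0 0 0" --pt "0 0 0 0 0 0" --pt "0 0 0 0 0 0" --pt "0 0 -0.04 0 0 0" --pt "0 0 -0.06 0 0 0" --fingers 0.6

```text
clock: 36.17
ee_pos: [458.7, -145.2, 86.4]
ee_rot: [-0.002, 0.725, 0.689, -0.001]
force: [-0.1, -0.2, 0.6]
opening: 51.7
grasp_force: 0.0
```

carry_out --pt "0 0 -0.06 0 0 0" --pt "0 0 -0.046 0 0 0" --pt "0.0415 0.0587 0 0 0 0" --pt "0.0415 0.0587 0 0 0 0" --pt "0.0415 0.0587 0 0 0 0"

```text
clock: 36.58
ee_pos: [552.4, -87.4, 141.6]
ee_rot: [0.001, 0.725, 0.689, 0.0]
force: [0.4, -0.7, -0.3]
opening: 56.1
grasp_force: 0.0
```

carry_out --pt "0.0415 0.0587 0 0 0 0" --pt "0.0415 0.0587 0 0 0 0" --pt "0 0 0 0 0 0.9" --pt "0 0 0 0 0 0.9" --pt "0 0 0 0 0 0.9"

```text
clock: 37.0
ee_pos: [612.0, -49.0, 140.2]
ee_rot: [-0.0, 0.787, 0.617, -0.0]
force: [-0.6, -0.2, -0.3]
opening: 56.6
grasp_force: 0.0
```

carry_out --pt "0 0 0 0 0 0.9" --pt "0 0 0 0 0 0.9" --pt "0 0 0 0 0 0.9" --pt "0 0 0 0 0 0" --pt "0 0 0 0 0 0"

```text
clock: 37.42
ee_pos: [611.9, -49.5, 140.8]
ee_rot: [-0.0, 0.84, 0.542, -0.0]
force: [0.1, -0.0, 0.1]
opening: 56.6
grasp_force: 0.0
```

carry_out --pt "0 0 0 0 0 0"

```text
clock: 37.5
ee_pos: [611.9, -49.5, 140.8]
ee_rot: [-0.0, 0.84, 0.542, -0.0]
force: [-0.3, -0.3, -0.1]
opening: 56.1
grasp_force: 0.0
```

```bash
python3 - <<'E'
from h import *
look("x9",(612,-48))
E
```

```text
die [611.08 -48.5  -24.37] err 0.018
ee [611.9 -49.5 140.9] yaw 65.61 t 37.5 open 56.3 | tool x 0.0011 y -0.0022 z 0.2217 turn -0.00
```

carry_out --pt "0.001 -0.002 0.06 0 0 0" --pt "0 0 0.06 0 0 0" --pt "0 0 0.06 0 0 0" --pt "0 0 0.041 0 0 0" --pt "0 0 0 0 0 0"

```text
clock: 37.97
ee_pos: [608.9, -48.3, 26.0]
ee_rot: [-0.002, 0.841, 0.542, -0.003]
force: [-0.4, 0.3, -0.4]
opening: 56.3
grasp_force: 0.0
```

carry_out --pt "0 0 0 0 0 0" --pt "0 0 0 0 0 0" --pt "0 0 0 0 0 0" --pt "0 0 0 0 0 0" --pt "0 0 0 0 0 0" --fingers 0

```text
clock: 38.38
ee_pos: [611.7, -48.6, 31.6]
ee_rot: [0.001, 0.841, 0.541, 0.001]
force: [0.1, 0.2, 0.5]
opening: 26.5
grasp_force: 0.0
```

carry_out --pt "0 0 0 0 0 0" --pt "0 0 0 0 0 0" --pt "0 0 0 0 0 0" --pt "0 0 0 0 0 0"

```text
clock: 38.72
ee_pos: [611.6, -48.7, 31.2]
ee_rot: [0.0, 0.841, 0.541, 0.0]
force: [0.0, 1.0, 6.5]
opening: 21.8
grasp_force: 30.0
```

carry_out --pt "0 0 -0.05 0 0 0" --pt "0 0 -0.06 0 0 0" --pt "0 0 -0.06 0 0 0" --pt "0 0 -0.05 0 0 0" --pt "0 0 0 0 0 0"

```text
clock: 39.13
ee_pos: [613.0, -48.8, 145.4]
ee_rot: [0.002, 0.841, 0.541, 0.003]
force: [-0.1, 0.6, -3.8]
opening: 21.8
grasp_force: 30.0
```

carry_out --pt "0 0 0 0 0 -0.89" --pt "0 0 0 0 0 -0.89" --pt "0 0 0 0 0 -0.89" --pt "0 0 0 0 0 -0.89" --pt "0 0 0 0 0 -0.89"

```text
clock: 39.55
ee_pos: [610.4, -48.5, 138.1]
ee_rot: [-0.001, 0.746, 0.666, -0.001]
force: [0.2, 0.3, -3.9]
opening: 22.1
grasp_force: 30.0
```

carry_out --pt "0 0 0 0 0 -0.89" --pt "0.0334 -0.0586 0 0 0 0" --pt "0.0334 -0.0586 0 0 0 0" --pt "0.0334 -0.0586 0 0 0 0" --pt "0.0334 -0.0586 0 0 0 0"

```text
clock: 39.97
ee_pos: [495.5, 25.1, 138.2]
ee_rot: [-0.001, 0.726, 0.687, -0.001]
force: [1.0, 0.9, -3.5]
opening: 22.0
grasp_force: 30.0
```

carry_out --pt "0.0334 -0.0586 0 0 0 0" --pt "0 0 0 0 0 0" --pt "0 0 0 0 0 0" --pt "0 0 0 0 0 0"

```text
clock: 40.3
ee_pos: [469.6, 42.7, 139.7]
ee_rot: [-0.0, 0.726, 0.688, -0.0]
force: [1.2, -0.7, -4.6]
opening: 21.8
grasp_force: 30.0
```

```bash
python3 - <<'E'
from h import *
plan(469.2,42.6,-3.03,42); print(inrail(sense()["ee_pos"]),sense()["grasp_force"])
E
```

```text
ee [469.6  42.7 139.7] yaw 86.89 t 40.3 open 21.8 | tool x -0.0002 y -0.0007 z 0.1953 turn -0.02
[ 0.34370683 72.07969249] 29.99911442399025
```

carry_out --pt "0 0 0.06 0 0 0" --pt "0 0 0.06 0 0 0" --pt "0 0 0.05 0 0 0" --pt "0 0 0.023 0 0 0" --pt "0 0 0 0 0 0"

```text
clock: 40.72
ee_pos: [468.8, 42.1, 41.0]
ee_rot: [-0.001, 0.726, 0.687, -0.002]
force: [0.6, -0.6, -5.4]
opening: 22.0
grasp_force: 30.0
```

carry_out --pt "0 0 0 0 0 0" --pt "0 0 0 0 0 0" --pt "0 0 0.002 0 0 0" --pt "0 0 0 0 0 0"

```text
clock: 41.05
ee_pos: [469.8, 42.7, 43.1]
ee_rot: [0.0, 0.726, 0.688, 0.0]
force: [-0.3, 0.0, -4.5]
opening: 22.0
grasp_force: 30.0
```

carry_out --pt "0 0 0 0 0 0" --pt "0 0 0 0 0 0" --pt "0 0 0 0 0 0" --pt "0 0 0.007 0 0 0" --pt "0 0 0 0 0 0" --fingers 0.42

```text
clock: 41.47
ee_pos: [469.4, 42.8, 39.1]
ee_rot: [-0.0, 0.726, 0.688, -0.0]
force: [0.8, 0.8, -0.7]
opening: 39.3
grasp_force: 0.0
```

carry_out --pt "0 0 0 0 0 0" --pt "0 0 0 0 0 0" --pt "0 0 0 0 0 0" --pt "0 0 0 0 0 0" --pt "0 0 0 0 0 0" --fingers 0

```text
clock: 41.88
ee_pos: [469.5, 42.8, 39.5]
ee_rot: [0.0, 0.726, 0.688, 0.0]
force: [1.2, -0.5, -0.4]
opening: 22.0
grasp_force: 30.0
```

carry_out --pt "0 0 0 0 0 0" --pt "-0.015 0 0 0 0 0" --pt "-0.015 0 0 0 0 0" --pt "-0.015 0 0 0 0 0" --pt "-0.015 0 0 0 0 0"

```text
clock: 42.3
ee_pos: [467.8, 12.0, 39.5]
ee_rot: [-0.0, 0.726, 0.687, 0.0]
force: [-0.0, 11.1, 5.6]
opening: 21.6
grasp_force: 30.0
```

```bash
python3 -c "
from h import *
edge('x10')"
```

```text
[467.8  12.   39.5] rail [ 0.2 41.4] F [-0.  11.1  5.6] M [ 2.05 -0.05  0.04] 86.86 open 21.6 grip 29.997202455997467 t 42.3
[(46, 45, 45), (48, 46, 48), (50, 47, 48), (52, 49, 50), (54, 48, 46), (56, 48, 92), (58, 49, 93), (60, 51, 94), (62, 43, 40), (64, 34, 49), (66, 122, 225), (68, 119, 222), (70, 160, 222), (72, 224, 222), (74, 225, 222), (76, 224, 223), (78, 224, 223), (80, 224, 222), (82, 224, 222), (84, 224, 222), (86, 224, 223), (88, 225, 229), (90, 225, 242), (92, 224, 243), (94, 243, 242), (96, 244, 243), (98, 243, 243), (100, 243, 243), (102, 243, 243)]
```

carry_out --pt "-0.025 0 0 0 0 0" --pt "-0.025 0 0 0 0 0" --pt "-0.025 0 0 0 0 0" --pt "-0.025 0 0 0 0 0" --pt "-0.025 0 0 0 0 0"

```text
clock: 42.77
ee_pos: [464.3, -50.4, 39.5]
ee_rot: [-0.0, 0.726, 0.687, 0.0]
force: [1.3, -4.1, -4.2]
opening: 21.8
grasp_force: 30.0
```

carry_out --pt "-0.025 0 0 0 0 0" --pt "-0.025 0 0 0 0 0" --pt "-0.025 0 0 0 0 0" --pt "-0.02 0 0 0 0 0" --pt "-0.01 0 0 0 0 0"

```text
clock: 43.18
ee_pos: [461.5, -103.1, 39.5]
ee_rot: [-0.0, 0.726, 0.687, 0.0]
force: [0.3, 9.9, 1.6]
opening: 21.9
grasp_force: 30.0
```

carry_out --pt "-0.004 0 0 0 0 0" --pt "-0.004 0 0 0 0 0" --pt "-0.002 0 0 0 0 0" --pt "0 0 0 0 0 0"

```text
clock: 43.52
ee_pos: [461.4, -104.6, 39.5]
ee_rot: [-0.001, 0.726, 0.688, 0.001]
force: [2.1, 25.1, 6.4]
opening: 21.6
grasp_force: 30.0
```

carry_out --pt "0 0 0 0 0 0" --pt "0 0 0 0 0 0" --pt "0 0 0 0 0 0" --pt "0 0 -0.04 0 0 0" --pt "0 0 -0.06 0 0 0" --fingers 0.6

```text
clock: 43.93
ee_pos: [459.8, -106.8, 88.0]
ee_rot: [-0.002, 0.726, 0.687, -0.001]
force: [0.1, -0.6, 1.0]
opening: 51.9
grasp_force: 0.0
```

carry_out --pt "0 0 -0.06 0 0 0" --pt "0 0 -0.046 0 0 0" --pt "-0.0045 0.0716 0 0 0 0" --pt "-0.0045 0.0716 0 0 0 0" --pt "-0.0045 0.0716 0 0 0 0"

```text
clock: 44.35
ee_pos: [569.6, -120.1, 143.3]
ee_rot: [0.001, 0.726, 0.687, 0.0]
force: [-0.1, -0.3, 0.6]
opening: 56.7
grasp_force: 0.0
```

carry_out --pt "-0.0045 0.0716 0 0 0 0" --pt "-0.0045 0.0716 0 0 0 0" --pt "0 0 0 0 0 -0.95" --pt "0 0 0 0 0 -0.95" --pt "0 0 0 0 0 -0.95"

```text
clock: 44.77
ee_pos: [639.5, -128.2, 141.3]
ee_rot: [-0.001, 0.653, 0.757, -0.001]
force: [-0.4, -0.1, 0.5]
opening: 56.3
grasp_force: 0.0
```

carry_out --pt "0 0 0 0 0 -0.95" --pt "0 0 0 0 0 -0.95" --pt "0 0 0 0 0 -0.95" --pt "0 0 0 0 0 0" --pt "0 0 0 0 0 0"

```text
clock: 45.18
ee_pos: [639.3, -128.2, 142.2]
ee_rot: [-0.0, 0.577, 0.817, -0.0]
force: [-0.5, -0.3, -0.6]
opening: 56.3
grasp_force: 0.0
```

```bash
python3 - <<'E'
from h import *
look("x11",(640,-126))
E
```

```text
die [ 639.46 -126.16   19.85] err 0.014
ee [ 639.4 -128.1  142.3] yaw 109.53 t 45.2 open 56.2 | tool x 0.0037 y 0.0015 z 0.2246 turn -0.08
```

carry_out --pt "0.0037 0.0015 0.06 0 0 -0.08" --pt "0 0 0.06 0 0 0" --pt "0 0 0.06 0 0 0" --pt "0 0 0.043 0 0 0" --pt "0 0 0 0 0 0"

```text
clock: 45.65
ee_pos: [637.1, -125.5, 26.1]
ee_rot: [-0.003, 0.574, 0.819, -0.001]
force: [-0.9, 0.2, -0.7]
opening: 56.3
grasp_force: 0.0
```

carry_out --pt "0 0 0 0 0 0" --pt "0 0 0 0 0 0" --pt "0 0 0 0 0 0" --pt "0 0 0 0 0 0" --pt "0 0 0 0 0 0" --fingers 0

```text
clock: 46.07
ee_pos: [640.0, -126.1, 32.2]
ee_rot: [0.001, 0.574, 0.819, 0.0]
force: [-0.7, 0.6, -0.9]
opening: 27.0
grasp_force: 0.0
```

carry_out --pt "0 0 0 0 0 0" --pt "0 0 0 0 0 0" --pt "0 0 0 0 0 0" --pt "0 0 0 0 0 0"

```text
clock: 46.4
ee_pos: [639.8, -126.1, 31.8]
ee_rot: [0.0, 0.574, 0.819, 0.0]
force: [-2.7, 0.4, 6.1]
opening: 21.8
grasp_force: 30.0
```

carry_out --pt "0 0 -0.05 0 0 0" --pt "0 0 -0.06 0 0 0" --pt "0 0 -0.06 0 0 0" --pt "0 0 -0.05 0 0 0" --pt "0 0 0 0 0 0"

```text
clock: 46.82
ee_pos: [641.2, -126.4, 146.1]
ee_rot: [0.003, 0.574, 0.819, 0.001]
force: [0.5, -0.9, -3.6]
opening: 22.0
grasp_force: 30.0
```

carry_out --pt "0 0 0 0 0 0.95" --pt "0 0 0 0 0 0.95" --pt "0 0 0 0 0 0.95" --pt "0 0 0 0 0 0.95" --pt "0 0 0 0 0 0.95"

```text
clock: 47.23
ee_pos: [638.7, -125.8, 138.4]
ee_rot: [-0.001, 0.702, 0.712, -0.001]
force: [-0.2, 0.1, -5.9]
opening: 22.0
grasp_force: 30.0
```

carry_out --pt "0 0 0 0 0 0.97" --pt "0.0456 -0.0511 0 0 0 0" --pt "0.0456 -0.0511 0 0 0 0" --pt "0.0456 -0.0511 0 0 0 0" --pt "0.0456 -0.0511 0 0 0 0"

```text
clock: 47.65
ee_pos: [539.8, -28.8, 138.6]
ee_rot: [-0.001, 0.725, 0.689, -0.001]
force: [0.9, -0.1, -4.1]
opening: 21.9
grasp_force: 30.0
```

carry_out --pt "0.0456 -0.0511 0 0 0 0" --pt "0.0456 -0.0511 0 0 0 0" --pt "0.0456 -0.0511 0 0 0 0" --pt "0 0 0 0 0 0" --pt "0 0 0 0 0 0"

```text
clock: 48.07
ee_pos: [467.6, 43.3, 139.8]
ee_rot: [-0.001, 0.724, 0.69, -0.001]
force: [0.6, -0.1, -5.0]
opening: 21.6
grasp_force: 30.0
```

carry_out --pt "0 0 0 0 0 0"

```text
clock: 48.15
ee_pos: [468.8, 42.3, 140.1]
ee_rot: [-0.0, 0.725, 0.689, -0.0]
force: [0.6, -0.6, -6.4]
opening: 22.0
grasp_force: 30.0
```

```bash
python3 - <<'E'
from h import *
plan(469.2,42.6,-3.03,42); print(inrail(sense()["ee_pos"]),sense()["grasp_force"])
E
```

```text
ee [468.8  42.3 140.1] yaw 87.14 t 48.1 open 22.0 | tool x 0.0006 y 0.0008 z 0.1961 turn 0.04
[-0.41297175 71.71147106] 29.992504566907883
```

carry_out --pt "0.0005 0.0005 0.06 0 0 0.04" --pt "0 0 0.06 0 0 0" --pt "0 0 0.05 0 0 0" --pt "0 0 0.023 0 0 0" --pt "0 0 0 0 0 0"

```text
clock: 48.57
ee_pos: [468.2, 41.9, 41.5]
ee_rot: [-0.002, 0.726, 0.688, -0.002]
force: [0.5, 0.0, -5.4]
opening: 22.0
grasp_force: 30.0
```

carry_out --pt "0 0 0 0 0 0" --pt "0 0 0 0 0 0" --pt "0 0 0.002 0 0 0" --pt "0 0 0 0 0 0"

```text
clock: 48.9
ee_pos: [469.5, 42.5, 43.6]
ee_rot: [0.0, 0.726, 0.688, 0.0]
force: [-0.2, 0.3, -5.9]
opening: 22.0
grasp_force: 30.0
```

carry_out --pt "0 0 0 0 0 0" --pt "0 0 0 0 0 0" --pt "0 0 0 0 0 0" --pt "0 0 0.007 0 0 0" --pt "0 0 0 0 0 0" --fingers 0.42

```text
clock: 49.32
ee_pos: [469.1, 42.7, 39.6]
ee_rot: [-0.0, 0.726, 0.688, -0.0]
force: [0.1, -0.9, 0.1]
opening: 39.4
grasp_force: 0.0
```

carry_out --pt "0 0 0 0 0 0" --pt "0 0 0 0 0 0" --pt "0 0 0 0 0 0" --pt "0 0 0 0 0 0" --pt "0 0 0 0 0 0" --fingers 0

```text
clock: 49.73
ee_pos: [469.2, 42.7, 40.0]
ee_rot: [0.0, 0.726, 0.688, -0.0]
force: [-0.7, 0.5, 0.7]
opening: 21.6
grasp_force: 30.0
```

carry_out --pt "0 0 0 0 0 0" --pt "-0.015 0 0 0 0 0" --pt "-0.015 0 0 0 0 0" --pt "-0.015 0 0 0 0 0" --pt "-0.015 0 0 0 0 0"

```text
clock: 50.15
ee_pos: [467.6, 12.0, 40.0]
ee_rot: [0.0, 0.726, 0.688, 0.0]
force: [1.5, -4.5, -4.4]
opening: 21.9
grasp_force: 30.0
```

```bash
python3 -c "
from h import *
edge('x12')"
```

```text
[467.6  12.   40. ] rail [ 0.  41.3] F [ 1.5 -4.5 -4.4] M [-1.32 -0.24  0.03] 86.95 open 21.9 grip 30.003142654895782 t 50.15
[(46, 48, 48), (48, 48, 48), (50, 50, 49), (52, 48, 49), (54, 47, 47), (56, 46, 92), (58, 52, 94), (60, 49, 95), (62, 33, 40), (64, 49, 85), (66, 121, 222), (68, 121, 221), (70, 146, 222), (72, 225, 222), (74, 224, 222), (76, 224, 222), (78, 224, 223), (80, 225, 223), (82, 224, 223), (84, 224, 223), (86, 225, 223), (88, 224, 230), (90, 225, 243), (92, 224, 243), (94, 243, 243), (96, 243, 243), (98, 243, 243), (100, 243, 243), (102, 243, 243)]
```

carry_out --pt "-0.025 0 0 0 0 0" --pt "-0.025 0 0 0 0 0" --pt "-0.025 0 0 0 0 0" --pt "-0.025 0 0 0 0 0" --pt "-0.025 0 0 0 0 0"

```text
clock: 50.62
ee_pos: [464.2, -50.5, 40.0]
ee_rot: [-0.0, 0.726, 0.688, 0.0]
force: [-0.3, 4.0, 5.8]
opening: 21.9
grasp_force: 30.0
```

carry_out --pt "-0.02 0 0 0 0 0" --pt "-0.01 0 0 0 0 0" --pt "-0.004 0 0 0 0 0" --pt "-0.002 0 0 0 0 0" --pt "0 0 0 0 0 0"

```text
clock: 51.03
ee_pos: [463.4, -65.9, 40.0]
ee_rot: [-0.001, 0.726, 0.688, 0.001]
force: [2.5, 23.1, 2.8]
opening: 21.7
grasp_force: 30.0
```

```bash
python3 -c "
from h import *
edge('x13'); plan(625,-292.8,12)"
```

```text
[463.4 -65.9  40. ] rail [ -0.1 -36.6] F [ 2.5 23.1  2.8] M [ 3.78 -0.51  0.1 ] 86.94 open 21.7 grip 30.00041663646698 t 51.0333
[(46, 201, 205), (48, 232, 233), (50, 233, 233), (52, 232, 233), (54, 233, 233), (56, 234, 233), (58, 233, 233), (60, 233, 232), (62, 233, 233), (64, 233, 233), (66, 232, 233), (68, 233, 233), (70, 232, 233), (72, 233, 233), (74, 233, 233), (76, 232, 233), (78, 233, 233), (80, 233, 233), (82, 233, 232), (84, 233, 233), (86, 232, 233), (88, 233, 233), (90, 233, 233), (92, 232, 233), (94, 233, 233), (96, 233, 233), (98, 85, 62), (100, 71, 60), (102, 64, 61)]
ee [463.4 -65.9  39.9] yaw 86.95 t 51.1 open 21.7 | tool x -0.4360 y 0.3469 turn -3.76
```

carry_out --pt "0 0 0 0 0 0" --pt "0 0 0 0 0 0" --pt "0 0 0 0 0 0" --pt "0 0 -0.04 0 0 0" --pt "0 0 -0.06 0 0 0" --fingers 0.6

```text
clock: 51.5
ee_pos: [461.8, -67.8, 88.5]
ee_rot: [-0.002, 0.726, 0.688, -0.002]
force: [-0.3, -0.0, 0.1]
opening: 51.6
grasp_force: 0.0
```

carry_out --pt "0 0 -0.06 0 0 0" --pt "0 0 -0.044 0 0 0" --pt "-0.0545 0.0434 0 0 0 0" --pt "-0.0545 0.0434 0 0 0 0" --pt "-0.0545 0.0434 0 0 0 0"

```text
clock: 51.92
ee_pos: [524.7, -154.3, 142.7]
ee_rot: [0.001, 0.725, 0.688, 0.0]
force: [0.6, -0.1, 0.7]
opening: 55.9
grasp_force: 0.0
```

carry_out --pt "-0.0545 0.0434 0 0 0 0" --pt "-0.0545 0.0434 0 0 0 0" --pt "-0.0545 0.0434 0 0 0 0" --pt "-0.0545 0.0434 0 0 0 0" --pt "-0.0545 0.0434 0 0 0 0"

```text
clock: 52.33
ee_pos: [625.5, -296.5, 141.6]
ee_rot: [-0.0, 0.726, 0.688, -0.0]
force: [0.5, 0.7, 0.2]
opening: 56.4
grasp_force: 0.0
```

carry_out --pt "0 0 0 0 0 -0.94" --pt "0 0 0 0 0 -0.94" --pt "0 0 0 0 0 -0.94" --pt "0 0 0 0 0 -0.94" --pt "0 0 0 0 0 0"

```text
clock: 52.75
ee_pos: [624.8, -295.1, 141.6]
ee_rot: [-0.0, 0.628, 0.778, -0.0]
force: [0.3, -0.2, -0.8]
opening: 56.4
grasp_force: 0.0
```

carry_out --pt "0 0 0 0 0 0" --pt "0 0 0 0 0 0"

```text
clock: 52.92
ee_pos: [625.0, -294.8, 141.9]
ee_rot: [-0.0, 0.63, 0.776, -0.0]
force: [0.8, -0.7, -0.1]
opening: 56.2
grasp_force: 0.0
```

```bash
python3 - <<'E'
from h import *
look("x14",(625,-293))
E
```

```text
die [ 624.48 -292.74   11.83] err 0.013
ee [ 625.  -294.7  141.9] yaw 101.89 t 53.0 open 56.5 | tool x 0.0041 y -0.0002 z 0.2238 turn 0.01
```

carry_out --pt "0.004 0 0.06 0 0 0" --pt "0 0 0.06 0 0 0" --pt "0 0 0.06 0 0 0" --pt "0 0 0.043 0 0 0" --pt "0 0 0 0 0 0"

```text
clock: 53.38
ee_pos: [622.5, -291.5, 25.3]
ee_rot: [-0.004, 0.63, 0.777, -0.001]
force: [-0.5, -0.3, -1.0]
opening: 56.6
grasp_force: 0.0
```

carry_out --pt "0 0 0 0 0 0" --pt "0 0 0 0 0 0" --pt "0 0 0 0 0 0" --pt "0 0 0 0 0 0" --pt "0 0 0 0 0 0" --fingers 0

```text
clock: 53.8
ee_pos: [625.1, -292.9, 31.7]
ee_rot: [0.001, 0.629, 0.777, 0.0]
force: [-0.7, -0.5, -0.4]
opening: 26.6
grasp_force: 0.0
```

carry_out --pt "0 0 0 0 0 0" --pt "0 0 0 0 0 0" --pt "0 0 0 0 0 0" --pt "0 0 0 0 0 0"

```text
clock: 54.13
ee_pos: [625.0, -292.8, 31.4]
ee_rot: [0.001, 0.629, 0.777, 0.0]
force: [-1.4, 0.1, 5.6]
opening: 21.7
grasp_force: 30.0
```

carry_out --pt "0 0 -0.05 0 0 0" --pt "0 0 -0.06 0 0 0" --pt "0 0 -0.06 0 0 0" --pt "0 0 -0.05 0 0 0" --pt "0 0 0 0 0 0"

```text
clock: 54.55
ee_pos: [626.2, -293.4, 146.0]
ee_rot: [0.004, 0.629, 0.777, 0.001]
force: [1.1, -0.7, -3.0]
opening: 22.0
grasp_force: 30.0
```

carry_out --pt "0 0 0 0 0 0.93" --pt "0 0 0 0 0 0.93" --pt "0 0 0 0 0 0.93" --pt "0 0 0 0 0 0.93" --pt "0 0 0 0 0 0"

```text
clock: 54.97
ee_pos: [624.0, -292.3, 138.0]
ee_rot: [-0.001, 0.726, 0.688, -0.0]
force: [-0.6, 0.7, -5.0]
opening: 21.7
grasp_force: 30.0
```

carry_out --pt "0.0653 -0.0346 0 0 0 0" --pt "0.0653 -0.0346 0 0 0 0" --pt "0.0653 -0.0346 0 0 0 0" --pt "0.0653 -0.0346 0 0 0 0" --pt "0.0653 -0.0346 0 0 0 0"

```text
clock: 55.38
ee_pos: [544.9, -123.7, 139.1]
ee_rot: [-0.001, 0.724, 0.69, -0.0]
force: [1.7, -0.2, -4.2]
opening: 22.0
grasp_force: 30.0
```

carry_out --pt "0.0653 -0.0346 0 0 0 0" --pt "0.0653 -0.0346 0 0 0 0" --pt "0.0653 -0.0346 0 0 0 0" --pt "0.0653 -0.0346 0 0 0 0" --pt "0.0653 -0.0346 0 0 0 0"

```text
clock: 55.8
ee_pos: [466.8, 43.5, 139.5]
ee_rot: [-0.0, 0.724, 0.69, -0.0]
force: [1.0, -0.2, -4.1]
opening: 21.7
grasp_force: 30.0
```

carry_out --pt "0 0 0 0 0 0" --pt "0 0 0 0 0 0" --pt "0 0 0 0 0 0"

```text
clock: 56.05
ee_pos: [468.2, 42.0, 139.9]
ee_rot: [-0.0, 0.724, 0.69, -0.0]
force: [0.9, -0.2, -4.1]
opening: 21.7
grasp_force: 30.0
```

```bash
python3 - <<'E'
from h import *
plan(469.2,42.6,-3.03,42); print(inrail(sense()["ee_pos"]),sense()["grasp_force"])
E
```

```text
ee [468.2  42.  139.9] yaw 87.23 t 56.0 open 21.7 | tool x 0.0012 y 0.0019 z 0.1959 turn 0.06
[-0.93454726 71.38450785] 29.99880149960518
```

carry_out --pt "0.001 0.0015 0.06 0 0 0.06" --pt "0 0 0.06 0 0 0" --pt "0 0 0.05 0 0 0" --pt "0 0 0.023 0 0 0" --pt "0 0 0 0 0 0"

```text
clock: 56.47
ee_pos: [468.2, 41.5, 41.4]
ee_rot: [-0.001, 0.726, 0.687, -0.002]
force: [-0.1, -0.2, -4.2]
opening: 21.6
grasp_force: 30.0
```

carry_out --pt "0 0 0 0 0 0" --pt "0 0 0 0 0 0" --pt "0 0 0.002 0 0 0" --pt "0 0 0 0 0 0"

```text
clock: 56.8
ee_pos: [469.4, 42.4, 43.3]
ee_rot: [0.0, 0.726, 0.688, 0.0]
force: [0.0, 1.1, -4.5]
opening: 21.8
grasp_force: 30.0
```

carry_out --pt "0 0 0 0 0 0" --pt "0 0 0 0 0 0" --pt "0 0 0 0 0 0" --pt "0 0 0.007 0 0 0" --pt "0 0 0 0 0 0" --fingers 0.42

```text
clock: 57.22
ee_pos: [469.0, 42.6, 39.1]
ee_rot: [-0.0, 0.726, 0.688, -0.0]
force: [-1.0, 0.4, 0.2]
opening: 39.5
grasp_force: 0.0
```

carry_out --pt "0 0 0 0 0 0" --pt "0 0 0 0 0 0" --pt "0 0 0 0 0 0" --pt "0 0 0 0 0 0" --pt "0 0 0 0 0 0" --fingers 0

```text
clock: 57.63
ee_pos: [469.1, 42.6, 39.5]
ee_rot: [0.0, 0.726, 0.688, 0.0]
force: [-0.1, 0.3, 0.5]
opening: 22.0
grasp_force: 30.0
```

carry_out --pt "0 0 0 0 0 0" --pt "-0.015 0 0 0 0 0" --pt "-0.015 0 0 0 0 0" --pt "-0.015 0 0 0 0 0" --pt "-0.015 0 0 0 0 0"

```text
clock: 58.05
ee_pos: [467.4, 11.8, 39.5]
ee_rot: [-0.0, 0.726, 0.687, 0.0]
force: [-0.9, 9.4, 7.8]
opening: 21.6
grasp_force: 30.0
```

carry_out --pt "-0.025 0 0 0 0 0" --pt "-0.025 0 0 0 0 0" --pt "-0.015 0 0 0 0 0" --pt "-0.006 0 0 0 0 0" --pt "0 0 0 0 0 0"

```text
clock: 58.47
ee_pos: [465.5, -23.7, 39.5]
ee_rot: [0.0, 0.726, 0.687, -0.0]
force: [-0.6, -3.4, 3.1]
opening: 22.1
grasp_force: 30.0
```

carry_out --pt "-0.004 0 0 0 0 0" --pt "-0.002 0 0 0 0 0" --pt "0 0 0 0 0 0"

```text
clock: 58.72
ee_pos: [465.4, -24.3, 39.5]
ee_rot: [-0.001, 0.726, 0.688, 0.001]
force: [-0.4, 12.8, 2.4]
opening: 22.1
grasp_force: 30.0
```

```bash
python3 -c "
from h import *
edge('x15')" | head -1
```

```text
[465.4 -24.3  39.5] rail [-0.2  5. ] F [-0.4 12.8  2.4] M [ 2.21 -0.26 -0.02] 86.89 open 22.1 grip 29.999371469020844 t 58.7167
```

carry_out --pt "0 0 0 0 0 0" --pt "0 0 0 0 0 0" --pt "0 0 0 0 0 0" --pt "0 0 -0.04 0 0 0" --pt "0 0 -0.05 0 0 0" --fingers 0.42

```text
clock: 59.18
ee_pos: [464.2, -25.7, 83.6]
ee_rot: [-0.001, 0.726, 0.688, -0.001]
force: [0.5, -0.5, 0.5]
opening: 39.2
grasp_force: 0.0
```

carry_out --pt "0.035 0 0 0 0 0" --pt "0.035 0 0 0 0 0" --pt "0 0 0 0 0 0" --pt "0 0 0 0 0 0" --pt "0 0 0 0 0 0" --fingers 0

```text
clock: 59.6
ee_pos: [467.1, 8.7, 84.2]
ee_rot: [-0.0, 0.726, 0.688, -0.0]
force: [0.1, 0.3, 0.2]
opening: 9.3
grasp_force: 0.0
```

carry_out --pt "0 0 0 0 0 0" --pt "0 0 0.05 0 0 0" --pt "0 0 0.04 0 0 0" --pt "0 0 0 0 0 0" --pt "0 0 0 0 0 0"

```text
clock: 60.02
ee_pos: [466.8, 8.7, 39.2]
ee_rot: [-0.001, 0.726, 0.687, -0.001]
force: [0.8, 0.4, 0.8]
opening: 0.3
grasp_force: 0.0
```

carry_out --pt "-0.006 0 0 0 0 0" --pt "-0.004 0 0 0 0 0" --pt "-0.004 0 0 0 0 0" --pt "0 0 0 0 0 0"

```text
clock: 60.35
ee_pos: [467.5, 4.8, 40.7]
ee_rot: [-0.001, 0.726, 0.687, 0.003]
force: [2.8, 30.7, 0.1]
opening: 0.4
grasp_force: 15.7
```

```bash
python3 -c "
from h import *
edge('x16')" | head -1
```

```text
[467.5   4.8  40.7] rail [ 0.3 34.1] F [ 2.8 30.7  0.1] M [ 5.57 -0.41  0.03] 86.83 open 0.4 grip 15.728947296738625 t 60.35
```

carry_out --pt "-0.004 0 0 0 0 0" --pt "0 0 0 0 0 0"

```text
clock: 60.57
ee_pos: [467.6, 4.6, 40.8]
ee_rot: [-0.002, 0.726, 0.687, 0.004]
force: [2.8, 48.7, 3.0]
opening: 0.3
grasp_force: 24.7
```

carry_out --pt "-0.004 0 0 0 0 0" --pt "0 0 0 0 0 0" --pt "0 0 0 0 0 0"

```text
clock: 60.82
ee_pos: [467.5, 4.4, 40.9]
ee_rot: [-0.003, 0.726, 0.687, 0.005]
force: [3.1, 66.7, 4.3]
opening: 0.6
grasp_force: 33.3
```

```bash
python3 -c "
from h import *
edge('x17')" | head -1
```

```text
[467.5   4.4  40.9] rail [ 0.4 33.8] F [ 3.1 66.7  4.3] M [11.69 -0.6   0.08] 86.84 open 0.6 grip 33.27285200357437 t 60.8167
```

carry_out --pt "0.02 0 0 0 0 0" --pt "0 0 -0.07 0 0 0" --pt "0 0 -0.07 0 0 0" --pt "-0.05 0 -0.06 0 0 0" --pt "-0.05 0 -0.06 0 0 0"

```text
clock: 61.28
ee_pos: [464.5, -42.0, 172.4]
ee_rot: [0.001, 0.725, 0.688, 0.001]
force: [1.0, -0.7, 0.3]
opening: 0.3
grasp_force: 0.0
```

carry_out --pt "-0.05 0 -0.06 0 0 0" --pt "-0.06 0 -0.05 0 0 0" --pt "-0.07 0 -0.04 0 0 0" --pt "-0.07 0 -0.04 0 0 0" --pt "-0.04 0 -0.04 0 0 0"

```text
clock: 61.7
ee_pos: [455.7, -189.5, 286.9]
ee_rot: [0.001, 0.727, 0.687, 0.0]
force: [0.2, -0.2, -0.2]
opening: 0.1
grasp_force: 0.0
```

carry_out --pt "0 0 0 0 0 0" --pt "0 0 0 0 0 0"

```text
clock: 61.87
ee_pos: [456.4, -187.4, 285.8]
ee_rot: [0.001, 0.727, 0.687, 0.0]
force: [-0.5, 1.3, -0.2]
opening: 0.3
grasp_force: 0.0
```

```bash
python3 - <<'E'
from h import *
s=sense(); print(s["ee_pos"],inrail(s["ee_pos"]),yaw())
c,im=shot("wrist","r1"); p=proj(c,railpts(RAIL,[[0,30,75],[0,-220,75]])); print(p)
v0,v1=int(p[0,1])-30,int(p[1,1])+25; u=int(p[:,0].mean()); cr=im[max(v0,0):v1,u-75:u+75]; f=min(590/cr.shape[0],4)
cv2.imwrite("pics/r1.png",cv2.resize(cr[:,:,::-1],None,fx=f,fy=f,interpolation=cv2.INTER_CUBIC)); print(v0,v1,u-75,f)
E
```

```text
[ 456.42539837 -187.4463741   285.79310241] [  -0.60262275 -158.3996716 ] 86.76263714186221
[[278.3792037   -1.36536638]
 [279.26635208 238.62419359]]
-31 263 203 2.2433460076045626
```

View pics/r1.png

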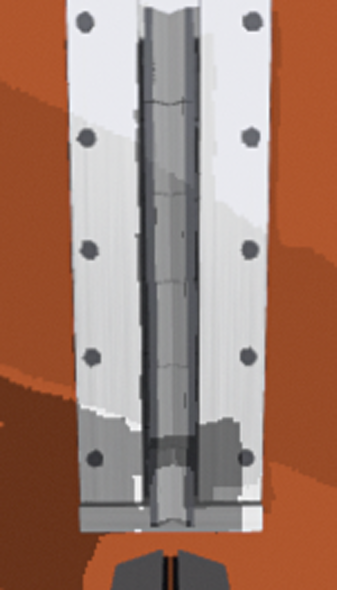

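The row is tight: the joints show at rows 102, 193, 282 and 365, with no gaps, against the stop. Now I'll go back to the knob.

carry_out --pt "0.074 0.007 0 0 0 0" --pt "0.074 0.007 0 0 0 0" --pt "0.074 0.007 0 0 0 0" --pt "0.074 0.007 0 0 0 0" --pt "0.074 0.007 0 0 0 0" --fingers 0.64

```text
clock: 62.33
ee_pos: [483.4, 0.1, 283.9]
ee_rot: [-0.0, 0.726, 0.688, -0.0]
force: [0.9, -0.3, 0.4]
opening: 30.5
grasp_force: 0.0
```

carry_out --pt "0.074 0.007 0 0 0 0" --pt "0.074 0.007 0 0 0 0" --pt "0.074 0.007 0 0 0 0" --pt "0.074 0.007 0 0 0 0" --pt "0.074 0.007 0 0 0 0"

```text
clock: 62.75
ee_pos: [510.5, 184.0, 283.8]
ee_rot: [-0.0, 0.726, 0.688, -0.0]
force: [0.2, -0.7, -0.0]
opening: 59.8
grasp_force: 0.0
```

carry_out --pt "0 0 0.04 0 0 0" --pt "0 0 0.04 0 0 0" --pt "0 0 0 0 0 0" --pt "0 0 0 0 0 0" --pt "0 0 0 0 0 0"

```text
clock: 63.17
ee_pos: [511.6, 181.3, 245.5]
ee_rot: [0.0, 0.726, 0.688, 0.0]
force: [-0.1, -0.1, -0.1]
opening: 60.3
grasp_force: 0.0
```

```bash
python3 - <<'E'
from h import *
plan(510.6,181.1,-3.03,70)
c,im=shot("wrist","k2"); h=railpts(RAIL,[33.8,212.5,97])
u,v=proj(c,h)[0]; print("predicted",u,v)
g=cv2.cvtColor(im,cv2.COLOR_RGB2GRAY); m=(g<75).astype(np.uint8)
n,l,st,ce=cv2.connectedComponentsWithStats(m)
for i in range(1,n):
    if 60<st[i,4]<4000 and np.hypot(ce[i,0]-u,ce[i,1]-v)<60: print(st[i],ce[i],inrail(onz(c,[ce[i]],95)[0]))
E
```

```text
ee [511.6 181.3 245.5] yaw 86.89 t 63.2 open 60.3 | tool x -0.0004 y -0.0020 z 0.3510 turn -0.02
predicted 277.60241996870127 198.60704810476213
[212 212  46   8 321] [234.29283489 215.25233645] [ -7.04574026 196.0245218 ]
[271 212  12  11  75] [277.58666667 215.74666667] [ 33.74321226 195.47491209]
```

carry_out --pt "0 -0.002 0.07 0 0 0" --pt "0 0 0.07 0 0 0" --pt "0 0 0.07 0 0 0" --pt "0 0 0.07 0 0 0" --pt "0 0 0.05 0 0 0"

```text
clock: 63.63
ee_pos: [510.3, 180.7, 77.8]
ee_rot: [-0.0, 0.726, 0.687, -0.0]
force: [-0.5, -0.3, -0.4]
opening: 60.2
grasp_force: 0.0
```

carry_out --pt "0 0 0.019 0 0 0" --pt "0 0 0 0 0 0" --pt "0 0 0 0 0 0"

```text
clock: 63.88
ee_pos: [511.6, 181.2, 71.5]
ee_rot: [0.0, 0.726, 0.687, 0.001]
force: [0.9, -0.2, 0.1]
opening: 60.2
grasp_force: 0.0
```

carry_out --pt "0 0 0 0 0 0" --pt "0 0 0 0 0 0" --pt "0 0 0 0 0 0" --pt "0 0 0 0 0 0" --pt "0 0 0 0 0 0" --fingers 0.34

```text
clock: 64.3
ee_pos: [510.9, 181.1, 70.5]
ee_rot: [0.0, 0.726, 0.688, 0.0]
force: [-0.0, -0.1, -0.7]
opening: 32.9
grasp_force: 0.0
```

carry_out --pt "0.004 -0.012 0 0 0 0" --pt "0.004 -0.013 0 0 0 0" --pt "0.004 -0.014 0 0 0 0" --pt "0.002 -0.014 0 0 0 0" --pt "0.001 -0.014 0 0 0 0"

```text
clock: 64.72
ee_pos: [478.0, 191.3, 70.6]
ee_rot: [0.001, 0.726, 0.688, 0.002]
force: [5.9, 3.6, 1.3]
opening: 31.9
grasp_force: 2.7
```

```bash
python3 -c "
from h import *
s=sense(); print(s['ee_pos'],inrail(s['ee_pos']),s['force'],s['opening'])"
```

```text
[478.02212148 191.29081435  70.60996476] [  0.94430327 220.94961782] [5.92339504 3.60103111 1.33660321] 31.946129460755262
```

carry_out --pt "-0.001 -0.014 0 0 0 0" --pt "-0.002 -0.014 0 0 0 0" --pt "-0.003 -0.014 0 0 0 0" --pt "-0.004 -0.014 0 0 0 0" --pt "-0.005 -0.012 0 0 0 0"

```text
clock: 65.13
ee_pos: [443.6, 185.5, 70.7]
ee_rot: [0.001, 0.726, 0.688, 0.002]
force: [5.8, 4.9, 0.6]
opening: 31.6
grasp_force: 2.8
```

carry_out --pt "-0.004 -0.008 0 0 0 0" --pt "-0.002 -0.006 0 0 0 0" --pt "0 0 0 0 0 0"

```text
clock: 65.38
ee_pos: [436.1, 182.5, 70.5]
ee_rot: [0.0, 0.726, 0.688, 0.001]
force: [2.0, -0.1, 0.8]
opening: 32.1
grasp_force: 0.8
```

```bash
python3 -c "
from h import *
s=sense(); print(s['ee_pos'],inrail(s['ee_pos']),s['force'],s['opening'])"
```

```text
[436.10338051 182.51729397  70.54796435] [-40.45207705 209.97258726] [ 1.97630393 -0.06706086  0.81837601] 32.132337183481155
```

carry_out --pt "-0.003 -0.006 0 0 0 0" --pt "-0.001 -0.004 0 0 0 0" --pt "0 0 0 0 0 0"

```text
clock: 65.63
ee_pos: [431.6, 180.7, 70.5]
ee_rot: [0.001, 0.726, 0.688, 0.001]
force: [5.0, 0.6, 1.5]
opening: 32.4
grasp_force: 2.4
```

carry_out --pt "-0.001 -0.004 0 0 0 0" --pt "0 0 0 0 0 0"

```text
clock: 65.8
ee_pos: [431.0, 180.5, 70.6]
ee_rot: [0.002, 0.726, 0.688, 0.003]
force: [17.3, 2.4, -7.2]
opening: 32.2
grasp_force: 8.4
```

carry_out --pt "0 -0.004 0 0 0 0" --pt "0 0 0 0 0 0"

```text
clock: 65.97
ee_pos: [430.8, 180.5, 70.7]
ee_rot: [0.003, 0.726, 0.688, 0.004]
force: [32.6, 1.6, -18.6]
opening: 32.4
grasp_force: 16.0
```

```bash
python3 -c "
from h import *
s=sense(); print(s['ee_pos'],inrail(s['ee_pos']),s['force'],s['opening'])"
```

```text
[430.75660744 180.48948904  70.68646934] [-45.6841879  207.66499304] [ 32.61973252   1.61265302 -18.56627761] 32.40809815505248
```

carry_out --pt "0 -0.004 0 0 0 0" --pt "0 0 0 0 0 0"

```text
clock: 66.13
ee_pos: [430.5, 180.5, 70.8]
ee_rot: [0.004, 0.726, 0.687, 0.006]
force: [47.4, -0.5, -31.5]
opening: 33.0
grasp_force: 23.6
```

carry_out --pt "0 0.008 0 0 0 0" --pt "0 0.01 0 0 0 0" --pt "0 0 0 0 0 0" --pt "0 0 0 0 0 0" --pt "0 0 0 0 0 0" --fingers 0.5

```text
clock: 66.55
ee_pos: [433.5, 179.7, 69.8]
ee_rot: [-0.0, 0.726, 0.688, -0.0]
force: [-0.3, -0.1, -1.0]
opening: 46.8
grasp_force: 0.0
```

carry_out --pt "0 0 -0.06 0 0 0" --pt "0 0 -0.07 0 0 0" --pt "0 0 -0.07 0 0 0" --pt "-0.05 0 -0.06 0 0 0" --pt "-0.05 0 -0.06 0 0 0"

```text
clock: 66.97
ee_pos: [430.5, 129.8, 231.5]
ee_rot: [-0.0, 0.725, 0.688, 0.0]
force: [-0.4, 0.2, -0.5]
opening: 46.8
grasp_force: 0.0
```

carry_out --pt "-0.05 0.01 -0.05 0 0 0" --pt "-0.06 0.01 -0.05 0 0 0" --pt "-0.06 0.01 -0.05 0 0 0" --pt "-0.07 0.01 -0.04 0 0 0" --pt "-0.07 0.01 0 0 0 0"

```text
clock: 67.38
ee_pos: [448.1, -27.7, 328.9]
ee_rot: [0.002, 0.726, 0.688, 0.002]
force: [0.1, 0.6, 0.1]
opening: 46.8
grasp_force: 0.0
```

carry_out --pt "0 0 0 0 0 0" --pt "0 0 0 0 0 0" --pt "0 0 0 0 0 0"

```text
clock: 67.63
ee_pos: [447.5, -25.9, 324.6]
ee_rot: [-0.0, 0.726, 0.687, -0.0]
force: [-0.1, 0.1, 0.3]
opening: 46.9
grasp_force: 0.0
```

```bash
python3 - <<'E'
from h import *
s=sense(); print(s["ee_pos"],inrail(s["ee_pos"]),s["force"])
c,im=shot("wrist","fin"); cv2.imwrite("pics/fin.png",cv2.resize(im[:330,:,::-1],(800,471),interpolation=cv2.INTER_CUBIC))
print(proj(c,railpts(RAIL,[[-40,209.3,97],[0,140,60]]))/.7)
E
```

```text
[447.48223365 -25.85204293 324.61217606] [-18.0749722    2.49602464] [-0.14035259  0.14619657  0.30872267]
[[367.72199185 -20.76493221]
 [420.78966708  84.89569139]]
```

View pics/fin.png

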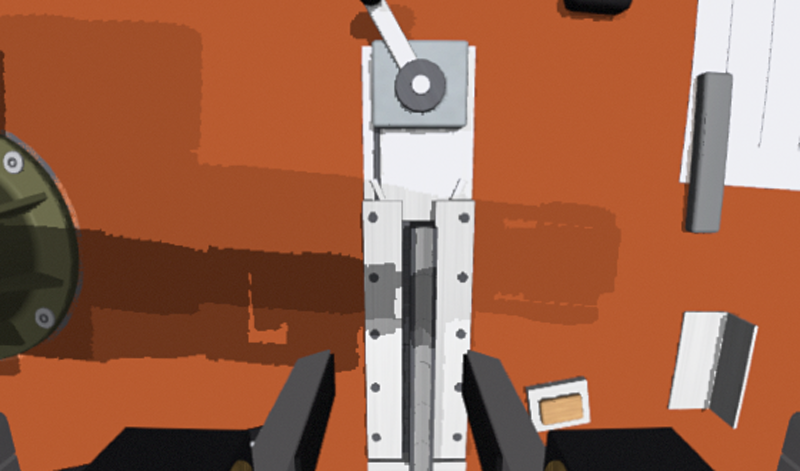

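The lever is home: the arm points to the robot side and the knob is at (372,0). The row is clamped against the far wall and the bystanders are where they were.

```bash
python3 -c "
from cell import *
print(job_done())"
```

```text
the job is handed in; nothing more can be done
None
```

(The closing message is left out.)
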